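Shut the weighing enclosure with the hook pole

TASK

Take the hook pole from its stand, put its hook through the ring on the raised front sash of the weighing enclosure and pull the sash down until it is fully shut on its seal, then keep pulling down with about 15 N (never more than 25 N) for a second to seat it. Then unhook the pole and hang it back in the fork of its stand as it was, leaving the sash shut. Touch the enclosure and sash with nothing but the pole, and leave the glassware and the tube rack where they are.

Things in the scene. Friction and masses are not known exactly. Their poses are not given: they have to be found in the camera images.
- pole: Hook pole, 0.16 kg, upright (z up). Origin: centre of its collar's underside. Collar 36 mm across, 6 mm thick; above it a square wooden handle 22 x 22 mm, z 6 to 56 mm, faces square to x and y: hold it here from above. Below, a 10 mm round shank; at z -105 mm an 8 mm prong turns out along +x (underside z -109); its end, x 46 to 54 mm, turns down to z -121 mm.
- hook_tip (a point): Centre of the rounded end of the hook's down-turned tip, in the pole's frame at (50, 0, -117) mm; axes as the pole's.
- stand: Fixed stand, base 120 x 90 mm; origin on the bench below the hung pole. Level fork on a rear post, mouth to its -x: slot 22 mm wide from x 15 to -28 mm, arms 14 mm wide, their top 150 mm up; nothing is higher. The pole's collar lies on the arms, shank in the slot, hook out of the mouth (pole +x along stand -x): lift it about 10 mm and draw it out.
- cradle (a point): Where the hung pole's origin sits: on the stand, in the slot, level with the top of the fork's arms; axes as the stand's.
- enclosure: Fixed weighing enclosure with clear panes, 324 mm wide, 240 mm deep, 262 mm high (vent collar on the roof to 292 mm). Origin: on the bench below the middle of the sash's front. It faces its own -x; the case lies at x above 0, front of sash and guides at x = 0.
- sash_ring (a point): Centre of the steel ring on the sash's front, axes as the enclosure's. Ring upright, axis along x, 50 mm in front of the sash, held by an 8 mm stud at each side; hole 32 mm across, bar 6 mm thick. A hook enters it moving along +x.
- sash (a joint): How far the sash is down, m: 0 fully raised; it lands on the rubber seal on the sill somewhere from 0.099 to 0.107 (the seal's height differs each time and must be felt), and the seal yields only about a millimetre. It slides straight down, stiffly (some 4 to 7 N to move it), and stays where it is left. The ring, 195 mm above the bench at 0, goes with it.
- tube_rack: Loose blue tube rack with tubes, 70 x 140 mm, 100 mm high; origin under its centre. Leave alone.
- bottle: Loose amber bottle, 60 mm across, 130 mm high; origin under its centre. Leave alone.
- beaker: Loose glass beaker, 64 mm across, 85 mm high; origin under its centre. Leave alone.
Mind the look-alikes: they are no part of the job. Of the things like the stand, leave any that is green; of the rest the smaller one is meant.

How it is judged:
On the way, in this order (a step that is already met when the one before it is completed fails the run):
1. the hook's tip is through the ring (x of hook_tip in the frame of sash_ring above 0.008 m and y of hook_tip in the frame of sash_ring between -0.014 and 0.014 m and z of hook_tip in the frame of sash_ring between -0.034 and 0.014 m), for 0.2 s.
2. the hook, still in the ring, holds the shut sash on its seal with 9 to 22 N for half a second (value of joint sash above 0.0975 m and x of hook_tip in the frame of sash_ring above 0.006 m and velocity of joint sash below 0.003 m/s and contact force between pole and enclosure between 9 and 22 N), for 0.5 s.
At the end, for the whole second after the job is handed in: Sash shut (joint above 0.0975 m); pole released, at rest in the fork, out of the ring: within 4 mm in height and 14 mm level of the cradle point, upright within 0.1 rad, hook in line with the slot within 0.5 rad; rack, bottle and beaker within 30 mm of their starts (value of joint sash above 0.0975 m and horizontal distance between pole and cradle below 0.014 m and z of pole in the frame of cradle between -0.004 and 0.004 m and angle between pole's own z axis and vertical below 0.1 rad and angle between the x axis of pole and the x axis of stand, either way round below 0.5 rad and x of hook_tip in the frame of sash_ring below -0.02 m and linear speed of pole below 0.02 m/s and distance of each of tube_rack, bottle, beaker from where it was at the start of the episode below 0.03 m); the robot touches nothing.
It fails at once if the pole presses on the enclosure, sash or ring with more than 25 N (contact force between pole and enclosure above 25 N).
It fails at once if the robot itself pushes on the enclosure or sash (contact force between any of the fingers, the arm and enclosure above 2 N).
It fails at once if the rack, the bottle or the beaker is shifted by more than 30 mm (distance of any of tube_rack, bottle, beaker from where it was at the start of the episode above 0.03 m).
It also fails if it takes over 72 s, if anything falls off the work surface, if the arm or the gripper's body presses on something with over 40 N, if the wrist force passes 120 N, or if a joint passes its speed limit or range.

ROBOT

A 6-joint arm with a two-finger parallel gripper is mounted at the origin on the work surface. World frame = base frame: x ahead of the robot, y to its left, z up, the work surface at z = 0. Lengths are in m, angles in rad, forces in N, time in s.
With the tool pointing down it reaches from about 0.225 to 0.875 m from the base axis. Payload 3.4 kg.
Tool frame: the origin (TCP) lies at the very end of the fingers, on their centre line; the grasp point (between the pads) lies 19 mm behind it; z points along the fingers, x is the direction in which the jaws open and shut, and the axes are right-handed (so a half turn about z gives the same grasp; the last joint's range is limited). The gripper opens to 85 mm and grips with 20 to 120 N. Pads are 22 mm wide; open, the fingers measure 114 mm over their backs; the gripper's body (76 mm by 85 mm) begins 54 mm behind the grasp point. The pads swing forward as they close: fully open they stand 13 mm farther back than shut.
Start: joints at [1.007, 0.276, 1.505, -0, 1.361, -0.121], TCP at [0.246, 0.52, 0.231] pointing down, gripper open.
Joint ranges: [-2.89, 2.89], [-0.75, 2.08], [0.22, 2.7], [-1.18, 4.32], [0.11, 2.71], [-2.7, 2.7]. Speed limits (rad/s): [2.57, 2.57, 3.14, 3.14, 3.14, 3.14].

INTERFACE

Orientations are given as a unit quaternion [w, x, y, z].
In Python, from rig import manip gives the robot as it stands.
- The arm moves only by the tool send_rows, never from a script. Its argument "increments" is a list of rows, each a list of 5 numbers: the opening, from 0 (shut) to 1 (fully open), then the shift along the tool's x, y, z in m, then the turn about the tool's z in rad. A call has 1 to 8 rows; each row shifts and turns the commanded pose from where the row before left it, along the tool's axes as they then stand; what a row does not reach is not made up. A row lasts 1/8 s, in which the tool goes at most 62.5 mm and 10.7 degrees, less where a joint would pass 70% of its speed; a pose out of reach is approached as far as the arm can. A call is refused whole if a number of a shift passes 0.0625 or a number of a turn 0.188, either way. A call with a gripper value outside its range is refused whole. The fingers move at their own pace and stop on an object; "squeeze" is the grip in N (left out, the last holds). Time passes only in rows, so rows that do not move let the fingers close. It gives the time, the measured TCP pose, the force and the opening at its end, in the units of the state.
- manip.get_state(): the state, without advancing time (a new reading comes with each control period).
- manip.get_image(name): name is "scene" or "top" or "wrist"; returns the picture (384x512x3 uint8, red, green, blue); there is no depth.
- manip.calibration(name): a dict with "fx", "fy", "cx", "cy" (pixels), "distortion" ([k1, k2, p1, p2, k3] as OpenCV has them; the pictures are not rectified), "camera_from_world" (4x4, takes a point from world to camera coordinates). Camera axes: x right, y up, looking along -z (the intrinsics and any distortion apply to the point x, -y, -z); pixel columns grow to the right and rows downward; lengths in m; the calibration is good to about 2 mm. A picture is of the moment at which its call begins: read the wrist's pose just before it. calibration takes no time and is no camera call; for the wrist camera it gives the pose at the moment of the call.
- manip.sign_off(): hands the job in, once; it reports no verdict.
The state is a dict: "clock": time; "qpos": joint angles; "qd": joint speeds; "effort": joint torques, N m; "position": TCP position; "ee_rot": TCP orientation; "contact_force": force on the tool from outside, world axes, zero at the start; "moment": the same for the moment, N m; "width": finger opening in m.
Only numpy, scipy, OpenCV 4.12 (cv2) and the standard library are available. Lean on these libraries where they do the work, as an engineer would, in place of code of your own. Each camera call takes 0.05 s, during which the arm holds its last target.

## Working session

There is one attempt and no reset: what is moved stays moved. The work goes in short steps, Python scripts to look and compute and a tool call to move; the robot and the scene stay as the last step left them, time stands still between calls to the robot, and variables do not carry over. Pictures are saved under pics/ and viewed, and the job is handed in when it is done.

Besides the shell and the picture viewer there is one more tool, called after "Call:" in YAML: its name, and indented under it one key for each argument. send_rows: Moves the arm, as the interface text tells. Its arguments: {"type":"object","properties":{"increments":{"type":"array","items":{"type":"array","items":{"type":"number"}}},"squeeze":{"type":"number"}},"required":["increments"]}

```bash
ls; mkdir -p pics
python3 - <<'E'
from rig import manip
import cv2
print(manip.get_state())
for n in ["scene","top","wrist"]:
    c=manip.calibration(n); print(n,c)
    cv2.imwrite(f"pics/{n}0.png",manip.get_image(n)[:,:,::-1])
E
```

```text
pics
{'clock': 0.0, 'qpos': array([ 1.00702274e+00,  2.76587141e-01,  1.50614696e+00,  9.56590850e-06,
        1.36072063e+00, -1.20961932e-01]), 'qd': array([ 0.00049313,  0.00039519, -0.00010777, -0.00048554, -0.00094247,
       -0.00148635]), 'effort': array([-1.30938904e-03, -4.16787279e+01, -2.45805860e+01, -2.38724979e-04,
        1.11536868e-02, -8.03194524e-06]), 'position': array([0.24606633, 0.51908728, 0.2304387 ]), 'ee_rot': array([ 3.94890972e-04,  8.45127860e-01,  5.34563405e-01, -8.43156664e-04]), 'contact_force': array([-0.38302883,  0.38041158,  0.13439222]), 'moment': array([-0.00534152,  0.03264642, -0.06236925]), 'width': 0.08520715652658367}
scene {'fx': 461.6329856138738, 'fy': 461.6329856138738, 'cx': 257.4773829468347, 'cy': 192.3310898742995, 'distortion': array([-0.16365219,  0.        ,  0.        ,  0.        ,  0.        ]), 'camera_from_world': array([[ 0.29250319,  0.95613725, -0.0156025 ,  0.02055628],
       [-0.66878107,  0.21620233,  0.71132864,  0.3357643 ],
       [ 0.68350111, -0.19763124,  0.70268637, -1.48769688],
       [ 0.        ,  0.      
[... 257 characters left out ...]
0.00462019, -0.99988142,  0.01469024, -0.17197571],
       [ 0.99063656,  0.00658097,  0.13636677, -0.59254234],
       [-0.13644728,  0.01392265,  0.99054949, -0.84931873],
       [ 0.        ,  0.        ,  0.        ,  1.        ]])}
wrist {'fx': 293.4649985334801, 'fy': 293.4649985334801, 'cx': 252.92778126483964, 'cy': 192.95942036409244, 'distortion': array([-0.02354042,  0.        ,  0.        ,  0.        ,  0.        ]), 'camera_from_world': array([[ 0.42848722,  0.90354673, -0.00141421, -0.57458967],
       [-0.85920432,  0.4069735 , -0.31006532,  0.04041898],
       [-0.27958296,  0.13407412,  0.9507142 , -0.37877417],
       [ 0.        ,  0.        ,  0.        ,  1.        ]])}
```

View pics/scene0.png

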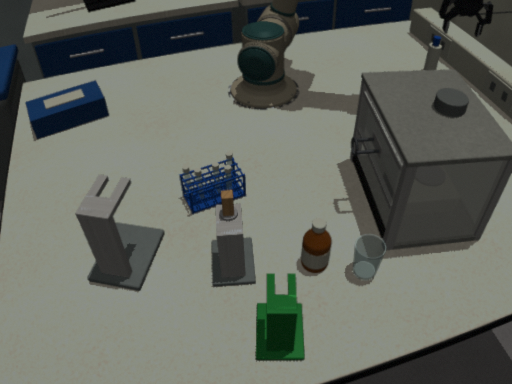

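View pics/top0.png

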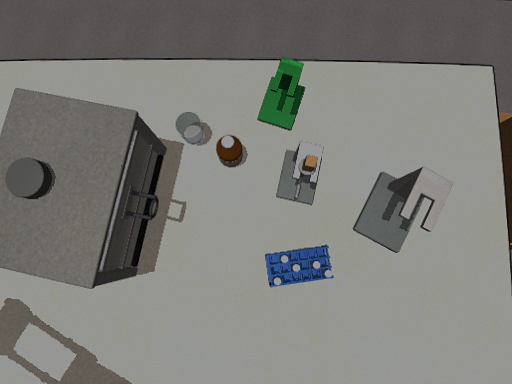

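View pics/wrist0.png

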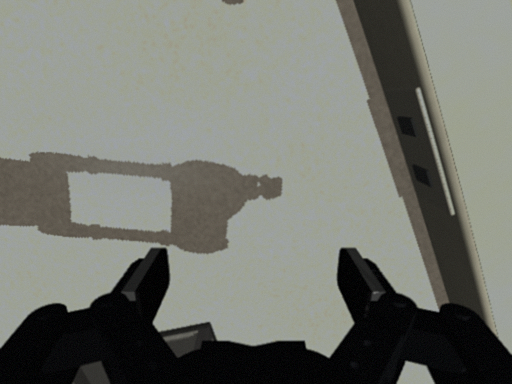

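The meant stand is the small grey one carrying the pole (scene ≈(230,245), top ≈(305,170)). The green stand (scene 280,315 / top 283,95) is excluded, and the larger grey stand is the empty one at scene (120,235) / top (405,205). I'll confirm this in an enlarged crop.

```bash
cat > h.py <<'E'
import numpy as np, cv2
from rig import manip
def K(c): return np.array([[c['fx'],0,c['cx']],[0,c['fy'],c['cy']],[0,0,1]])
def ray(c,uv):
    p=cv2.undistortPoints(np.array([[uv]],float),K(c),c['distortion'])[0,0]
    d=np.array([p[0],-p[1],-1.0]); T=c['camera_from_world']; R=T[:3,:3]
    return -R.T@T[:3,3], R.T@d
def onz(c,uv,z):
    o,d=ray(c,uv); return o+d*(z-o[2])/d[2]
def proj(c,P):
    T=c['camera_from_world']; P=np.atleast_2d(np.array(P,float)); q=P@T[:3,:3].T+T[:3,3]
    q=q*[1,-1,-1]
    return cv2.projectPoints(q,np.zeros(3),np.zeros(3),K(c),c['distortion'])[0][:,0]
def tri(rs):
    A=np.zeros((3,3));b=np.zeros(3)
    for o,d in rs:
        d=d/np.linalg.norm(d);M=np.eye(3)-np.outer(d,d);A+=M;b+=M@o
    X=np.linalg.solve(A,b); return X,[np.linalg.norm(np.cross(X-o,d/np.linalg.norm(d))) for o,d in rs]
E
python3 - <<'E'
import cv2
s=cv2.imread('pics/scene0.png');t=cv2.imread('pics/top0.png')
def crop(im,x,y,w,h,k): return cv2.resize(im[y:y+h,x:x+w],None,fx=k,fy=k,interpolation=cv2.INTER_CUBIC)
cv2.imwrite('pics/c1.png',cv2.hconcat([crop(t,265,130,70,90,5),crop(s,195,185,80,90,5)]))
cv2.imwrite('pics/c2.png',crop(t,0,80,200,150,4))
cv2.imwrite('pics/c3.png',crop(s,320,60,190,190,3))
E
```

```text
(no output)
```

View pics/c1.png

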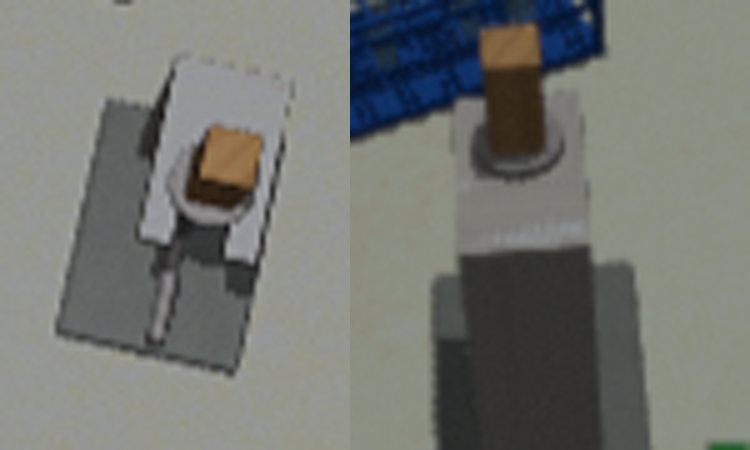

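View pics/c2.png

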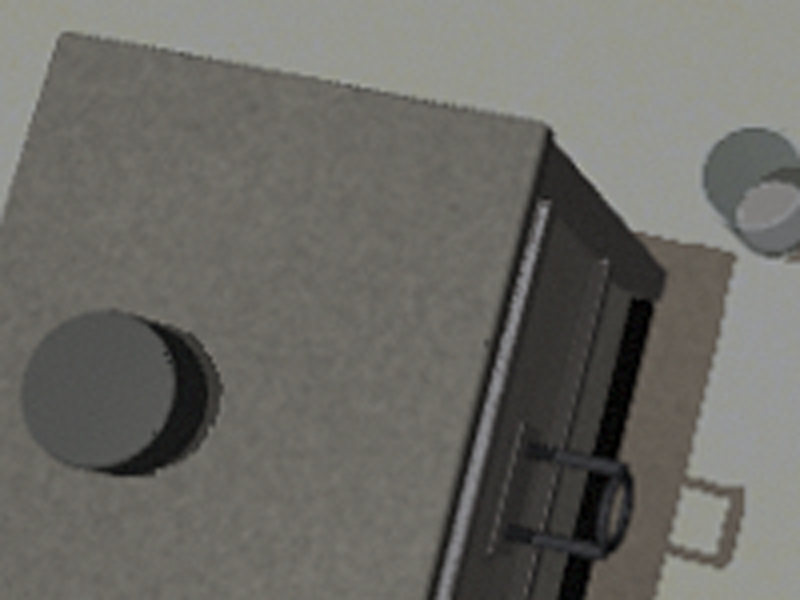

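View pics/c3.png

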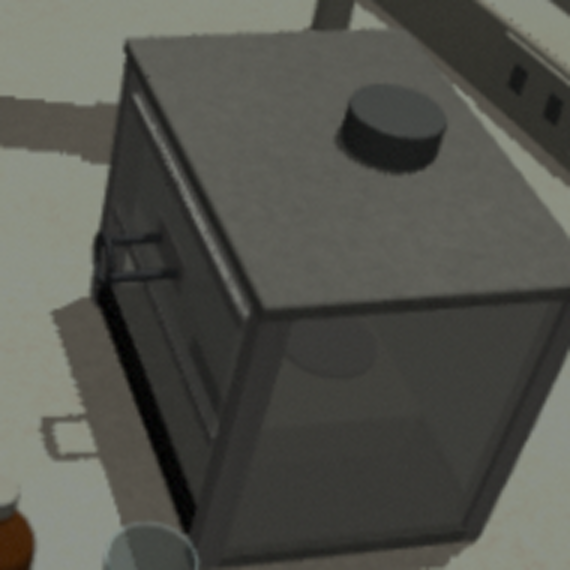

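```bash
cat > m.py <<'E'
from h import *
s=manip.calibration('scene');t=manip.calibration('top')
print('handle',tri([ray(s,(227.2,194.4)),ray(t,(311.2,161.4))]), onz(s,(227.2,194.4),.206),onz(t,(311.2,161.4),.206))
print('ring',tri([ray(s,(354,148.3)),ray(t,(154,207))]), onz(s,(354,148.3),.195),onz(t,(154,207),.195))
print('roofA',tri([ray(s,(407.3,163.3)),ray(t,(137,111.3))]),onz(t,(137,111.3),.262),onz(s,(407.3,163.3),.262))
print('roofB',onz(t,(94,286),.262),onz(s,(362.3,74),.262))
o=np.array([265,130])
B=[onz(t,np.array(p)/5+o,z)[:2] for p,z in [((57,335),0.01),((235,375),.01),((108,100),.01),((175,55),.15),((290,95),.15),((140,237),.15),((255,265),.15)]]
print(np.round(B,4))
print('tip',onz(t,np.array((157,335))/5+o,.045))
for n,p,z in [('bottle',(229,143),.13),('beaker',(188,124),.085),('rack',(299,266),.1)]: print(n,onz(t,p,z))
E
python3 m.py
```

```text
handle (array([ 0.63423938, -0.27158866,  0.20143156]), [np.float64(0.0003670082331390718), np.float64(0.00036700823313899546)]) [ 0.63890872 -0.27211169  0.206     ] [ 0.63312099 -0.27121429  0.206     ]
ring (array([0.54642271, 0.03673528, 0.16670397]), [np.float64(0.0010435511224432664), np.float64(0.0010435511224432925)]) [0.5768474  0.01695451 0.195     ] [0.54398112 0.03051551 0.195     ]
roofA (array([0.7126268 , 0.05279742, 0.2570563 ]), [np.float64(0.0008447860979533691), np.float64(0.000844786097953308)]) [0.71122814 0.05207715 0.262     ] [0.71736884 0.04786687 0.262     ]
roofB [0.40088774 0.11178341 0.262     ] [0.40731496 0.11196467 0.262     ]
[[ 0.5885 -0.2168]
 [ 0.5695 -0.3029]
 [ 0.7052 -0.2423]
 [ 0.6891 -0.2573]
 [ 0.6724 -0.3054]
 [ 0.6116 -0.2419]
 [ 0.6003 -0.2894]]
tip [ 0.58430606 -0.26107335  0.045     ]
bottle [ 0.68895808 -0.10769189  0.13      ]
beaker [ 0.74525716 -0.01078898  0.085     ]
rack [ 0.42891417 -0.25884826  0.1       ]
```

```bash
cat > ov.py <<'E'
from h import *
import sys
def ringpts(cx,cy,cz,th):
    ex=np.array([np.cos(th),np.sin(th),0]);ey=np.array([-np.sin(th),np.cos(th),0]);ez=np.array([0,0,1.])
    o=np.array([cx,cy,cz]);out=[]
    for r in (.016,.022):
        out.append(np.array([o+r*(np.cos(a)*ey+np.sin(a)*ez) for a in np.linspace(0,2*np.pi,33)]))
    return out
def box(cx,cy,th):
    # front mid bench
    ex=np.array([np.cos(th),np.sin(th),0]);ey=np.array([-np.sin(th),np.cos(th),0]);ez=np.array([0,0,1.])
    o=np.array([cx,cy,0]);W=.162;H=.262;D=.24
    q=lambda x,y,z:o+x*ex+y*ey+z*ez
    return [np.array([q(0,-W,H),q(0,W,H),q(D,W,H),q(D,-W,H),q(0,-W,H),q(0,-W,0),q(0,W,0),q(0,W,H)]),np.array([q(0,-W,0),q(D,-W,0),q(D,-W,H)])]
def draw(im,c,polys,off,k,col):
    for P in polys:
        u=((proj(c,P)-off)*k); cv2.polylines(im,[np.round(u).astype(int)],False,col,1,cv2.LINE_AA)
if __name__=='__main__':
    cx,cy,deg,rz=map(float,sys.argv[1:5]);th=np.radians(deg)
    ims=[]
    for n,o,w,h in [('top',(0,80),200,215),('scene',(320,50),190,215)]:
        c=manip.calibration(n);im=cv2.imread(f'pics/{n}0.png')[o[1]:o[1]+h,o[0]:o[0]+w]
        k=2; im=cv2.resize(im,None,fx=k,fy=k,interpolation=cv2.INTER_CUBIC); im=cv2.convertScaleAbs(im,alpha=1.6)
        draw(im,c,box(cx,cy,th),np.array(o)-.25,k,(0,0,255))
        e=np.array([np.cos(th),np.sin(th)])
        draw(im,c,ringpts(cx-.05*e[0],cy-.05*e[1],rz,th),np.array(o)-.25,k,(0,255,0))
        ims.append(im)
    cv2.imwrite(sys.argv[5],cv2.hconcat(ims))
E
python3 ov.py 0.559 0.080 78.7 0.195 pics/o1.png
```

```text
(no output)
```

View pics/o1.png

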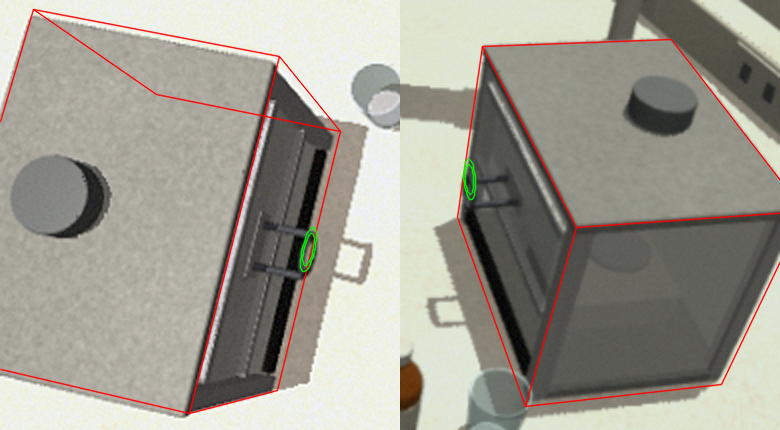

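```bash
sed -i 's/k=2;/k=2;/' ov.py; python3 ov.py 0.557 0.081 78.7 0.170 pics/o2.png
python3 - <<'E'
import cv2
a=cv2.imread('pics/o2.png')
b=cv2.hconcat([a[180:330,220:380],a[120:270,430:590]])
cv2.imwrite('pics/o2c.png',cv2.resize(b,None,fx=2.4,fy=2.4,interpolation=cv2.INTER_CUBIC))
E
```

```text
(no output)
```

View pics/o2c.png

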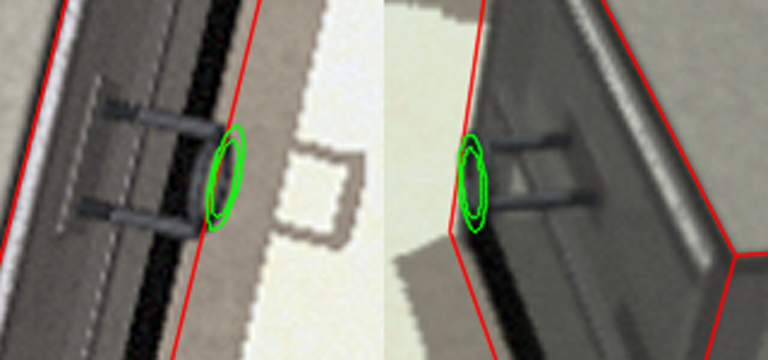

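The crops confirm it: the wooden handle with its collar sits in the small grey fork, with the hook out of the mouth. The ring reads at z≈0.167, lower than 0.195, so the sash is probably already partly down; I'll look closer with the wrist camera. First I'm checking the object behind the enclosure and planning the path.

```bash
cat > plan.py <<'E'
import sys,json
from h import *
def pose():
    s=manip.get_state();w,x,y,z=s['ee_rot'];X=np.array([1-2*(y*y+z*z),2*(x*y+w*z),2*(x*z-w*y)])
    return s,np.array(s['position']),np.arctan2(X[1],X[0])
def rows(p,yaw,tgts,grip=1.0,step=.04):
    # tgts: list of (x,y,z,yawdeg)
    out=[]
    for t in tgts:
        q=np.array(t[:3]);ty=np.radians(t[3]);dy=(ty-yaw+np.pi)%(2*np.pi)-np.pi
        n=int(max(np.ceil(np.linalg.norm(q-p)/step),np.ceil(abs(dy)/.17),1))
        d=(q-p)/n
        for i in range(n):
            c,s=np.cos(yaw),np.sin(yaw)
            r=[grip,round(d[0]*c+d[1]*s,4),round(d[0]*s-d[1]*c,4),round(-d[2],4),round(-dy/n,4)]
            out.append(r);dxy=np.array([c*r[1]+s*r[2],s*r[1]-c*r[2],-r[3]]);p=p+dxy;yaw-=r[4]
            if i<n-1: d=(q-p)/(n-1-i)
    for i in range(0,len(out),8): print(json.dumps(out[i:i+8]))
    print('end',p,np.degrees(yaw))
E
python3 - <<'E'
from plan import *
s,p,y=pose();print(p,np.degrees(y))
rows(p,y,[(.25,.40,.34,50),(.28,.0,.36,20),(.50,-.27,.36,-12)])
c=cv2.imread('pics/scene0.png')[0:110,340:512];cv2.imwrite('pics/bk.png',cv2.resize(c,None,fx=4,fy=4))
E
```

```text
[0.24616782 0.51920167 0.23062947] 64.62865266035175
[[1.0, -0.0212, 0.0109, -0.0219, 0.0511], [1.0, -0.0206, 0.012, -0.0219, 0.0511], [1.0, -0.02, 0.013, -0.0219, 0.0511], [1.0, -0.0193, 0.014, -0.0218, 0.0511], [1.0, -0.0186, 0.015, -0.0219, 0.0511], [1.0, -0.0261, 0.0255, -0.0018, 0.0476], [1.0, -0.0249, 0.0267, -0.0018, 0.0476], [1.0, -0.0236, 0.0278, -0.0018, 0.0476]]
[[1.0, -0.0222, 0.0289, -0.0018, 0.0476], [1.0, -0.0208, 0.0299, -0.0018, 0.0476], [1.0, -0.0193, 0.0309, -0.0018, 0.0476], [1.0, -0.0179, 0.0318, -0.0018, 0.0476], [1.0, -0.0163, 0.0326, -0.0018, 0.0476], [1.0, -0.0148, 0.0334, -0.0019, 0.0476], [1.0, -0.0131, 0.034, -0.0018, 0.0476], [1.0, -0.0115, 0.0346, -0.0019, 0.0476]]
[[1.0, 0.0127, 0.0365, 0.0, 0.062], [1.0, 0.015, 0.0357, 0.0, 0.062], [1.0, 0.0171, 0.0347, 0.0, 0.062], [1.0, 0.0193, 0.0336, 0.0, 0.062], [1.0, 0.0213, 0.0323, 0.0, 0.062], [1.0, 0.0232, 0.0309, 0.0, 0.062], [1.0, 0.0251, 0.0294, 0.0, 0.062], [1.0, 0.0269, 0.0278, 0.0, 0.062]]
[[1.0, 0.0286, 0.0262, 0.0, 0.062]]
end [ 0.49995892 -0.27003991  0.36002947] -11.981534126590605
```

View pics/bk.png

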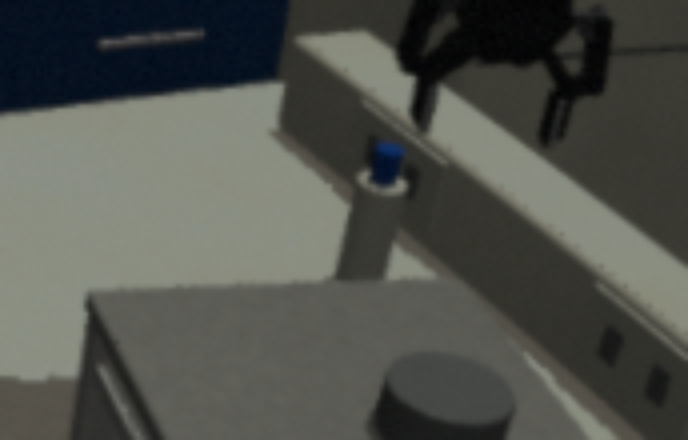

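Run:
```python
from h import *
c=manip.calibration('scene')
for z in (.15,.2,.25,.3): print(z,onz(c,(434,47),z),onz(c,(430,68),0.1))
```

```text
0.15 [0.14673998 0.51488498 0.15      ] [0.1854663  0.48656859 0.1       ]
0.2 [0.22960635 0.4462905  0.2       ] [0.1854663  0.48656859 0.1       ]
0.25 [0.31247272 0.37769602 0.25      ] [0.1854663  0.48656859 0.1       ]
0.3 [0.39533909 0.30910155 0.3       ] [0.1854663  0.48656859 0.1       ]
```

Run:
```python
from plan import *
s,p,y=pose()
rows(p,y,[(.246,.519,.38,64.6),(.25,.35,.38,50),(.28,.0,.37,20),(.50,-.27,.33,-12)])
```

```text
[[1.0, -0.0001, -0.0, -0.0373, 0.0001], [1.0, -0.0001, -0.0, -0.0374, 0.0001], [1.0, -0.0, -0.0, -0.0373, 0.0001], [1.0, -0.0001, -0.0001, -0.0374, 0.0001], [1.0, -0.0302, 0.0152, 0.0, 0.051], [1.0, -0.0294, 0.0167, 0.0, 0.051], [1.0, -0.0285, 0.0182, 0.0, 0.051], [1.0, -0.0275, 0.0197, 0.0, 0.051]]
[[1.0, -0.0264, 0.021, 0.0, 0.051], [1.0, -0.0276, 0.0276, 0.0011, 0.0582], [1.0, -0.026, 0.0291, 0.0011, 0.0582], [1.0, -0.0243, 0.0306, 0.0011, 0.0582], [1.0, -0.0224, 0.0319, 0.0011, 0.0582], [1.0, -0.0205, 0.0332, 0.0011, 0.0582], [1.0, -0.0186, 0.0343, 0.0011, 0.0582], [1.0, -0.0166, 0.0354, 0.0011, 0.0582]]
[[1.0, -0.0145, 0.0363, 0.0012, 0.0582], [1.0, -0.0123, 0.037, 0.0011, 0.0582], [1.0, 0.0127, 0.0365, 0.0044, 0.062], [1.0, 0.015, 0.0357, 0.0045, 0.062], [1.0, 0.0171, 0.0347, 0.0044, 0.062], [1.0, 0.0193, 0.0336, 0.0045, 0.062], [1.0, 0.0213, 0.0323, 0.0044, 0.062], [1.0, 0.0233, 0.0309, 0.0045, 0.062]]
[[1.0, 0.0251, 0.0294, 0.0044, 0.062], [1.0, 0.0269, 0.0278, 0.0045, 0.062], [1.0, 0.0286, 0.0261, 0.0044, 0.062]]
end [ 0.50002607 -0.26996346  0.33002947] -11.987263704541943
```

Call:
send_rows:
  increments:
    - [1, 0, 0, -0.037, 0]
    - [1, 0, 0, -0.037, 0]
    - [1, 0, 0, -0.037, 0]
    - [1, 0, 0, -0.037, 0]
    - [1, -0.03, 0.015, 0, 0.051]
    - [1, -0.029, 0.017, 0, 0.051]
    - [1, -0.0285, 0.018, 0, 0.051]
    - [1, -0.0275, 0.02, 0, 0.051]

```text
clock: 1.15
position: [0.2498, 0.3835, 0.379]
ee_rot: [0.0, 0.895, 0.445, -0.0]
contact_force: [-0.1, -0.6, 0.2]
width: 0.0849
```

Call:
send_rows:
  increments:
    - [1, -0.026, 0.021, 0, 0.051]
    - [1, -0.0275, 0.0275, 0.001, 0.058]
    - [1, -0.026, 0.029, 0.001, 0.058]
    - [1, -0.024, 0.031, 0.001, 0.058]
    - [1, -0.022, 0.032, 0.001, 0.058]
    - [1, -0.0205, 0.033, 0.001, 0.058]
    - [1, -0.0185, 0.034, 0.001, 0.058]
    - [1, -0.0165, 0.0355, 0.001, 0.058]

```text
clock: 2.15
position: [0.2751, 0.0787, 0.3722]
ee_rot: [0.0, 0.973, 0.231, 0.0]
contact_force: [-0.0, -0.3, 0.6]
width: 0.0855
```

Call:
send_rows:
  increments:
    - [1, -0.0145, 0.036, 0.001, 0.058]
    - [1, -0.012, 0.037, 0.001, 0.058]
    - [1, 0.0127, 0.0365, 0.0045, 0.062]
    - [1, 0.015, 0.0357, 0.0045, 0.062]
    - [1, 0.017, 0.0347, 0.0045, 0.062]
    - [1, 0.0193, 0.0336, 0.0045, 0.062]
    - [1, 0.0213, 0.0323, 0.0045, 0.062]
    - [1, 0.0233, 0.0309, 0.0045, 0.062]

```text
clock: 3.15
position: [0.43, -0.1782, 0.3428]
ee_rot: [-0.0, 1.0, -0.012, -0.0]
contact_force: [0.2, 0.1, -0.7]
width: 0.0855
```

Call:
send_rows:
  increments:
    - [1, 0.025, 0.0294, 0.0045, 0.062]
    - [1, 0.027, 0.028, 0.0045, 0.062]
    - [1, 0.0286, 0.026, 0.0045, 0.062]
    - [1, 0, 0, 0, 0]

```text
clock: 3.65
position: [0.504, -0.2689, 0.3277]
ee_rot: [-0.001, 0.995, -0.104, -0.001]
contact_force: [0.4, 0.6, -0.1]
width: 0.0853
```

Run:
```python
from plan import *
s,p,y=pose();print(s['clock'],p,np.degrees(y),s['contact_force'],s['qpos'])
cv2.imwrite('pics/w1.png',manip.get_image('wrist')[:,:,::-1])
```

```text
3.65 [ 0.50397881 -0.26894217  0.32766254] -11.942056022795127 [ 0.37983717  0.64334341 -0.10809999] [-6.11845066e-01  2.34592906e-01  1.32834861e+00 -2.15469029e-04
  1.58113903e+00 -4.03417906e-01]
```

View pics/w1.png

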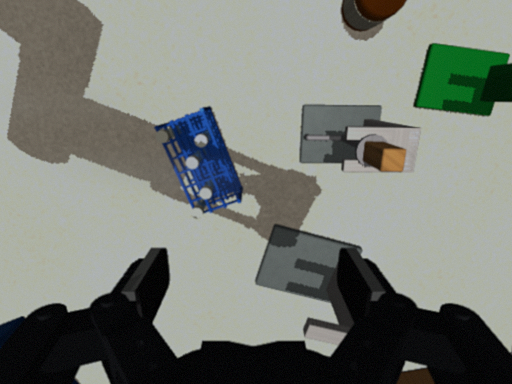

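Run:
```python
import cv2
im=cv2.imread('pics/w1.png')[95:180,295:430];cv2.imwrite('pics/w1c.png',cv2.resize(im,None,fx=5.5,fy=5.5,interpolation=cv2.INTER_CUBIC))
```

```text
(no output)
```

View pics/w1c.png

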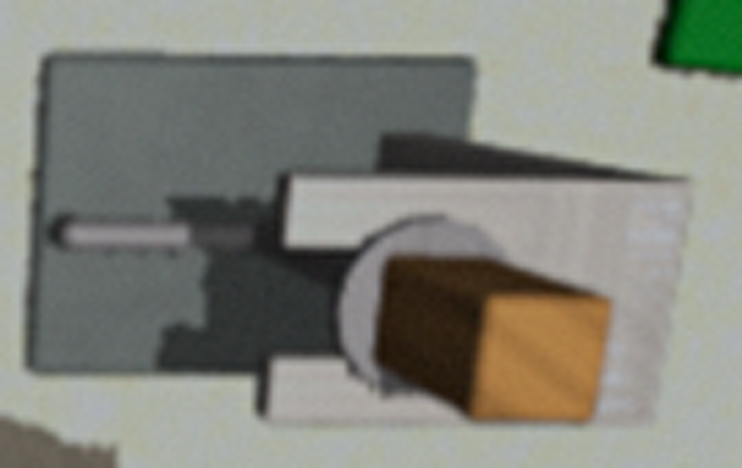

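Run:
```python
from h import *
c=manip.calibration('wrist')
f=lambda p,z:onz(c,np.array(p)/5.5+np.array([295,95])-.4,z)
H=[f(p,.206) for p in [(487,293),(611,299),(598,422),(470,418)]]
print(np.round(H,4),np.mean(H,0), [np.linalg.norm(H[i]-H[i-1]) for i in range(4)])
ang=lambda a,b:np.degrees(np.arctan2(*(b-a)[1::-1]))
print(ang(H[0],H[1]),ang(H[3],H[2]),ang(H[1],H[2])+90)
A=[f(p,.15) for p in [(290,176),(286,248),(266,358),(262,415),(690,180),(655,422)]]
print(np.round(A,4)); print(ang(A[0],A[4]),ang(A[3],A[5]),ang(A[0],A[3])+90, np.linalg.norm(A[1]-A[2]),np.linalg.norm(A[0]-A[3]))
m=(A[1]+A[2])/2;print('mouth mid',m,'cradle',m+.028*np.array([np.cos(np.radians(-12)),np.sin(np.radians(-12)),0]))
s=manip.calibration('scene');t=manip.calibration('top')
print(tri([ray(s,(227.2,194.4)),ray(t,(311.2,161.4)),ray(c,(393,159.7))]))
print(tri([ray(t,(311.2,161.4)),ray(c,(393,159.7))]))
```

```text
[[ 0.6262 -0.2558  0.206 ]
 [ 0.6463 -0.261   0.206 ]
 [ 0.6431 -0.2816  0.206 ]
 [ 0.6218 -0.2764  0.206 ]] [ 0.63432468 -0.26869828  0.206     ] [np.float64(0.02108026322295999), np.float64(0.02076038905384801), np.float64(0.02084052509987908), np.float64(0.021872450759783613)]
-14.399281284666232 -13.569120928461361 -8.90360622540112
[[ 0.6126 -0.239   0.15  ]
 [ 0.6102 -0.2528  0.15  ]
 [ 0.6038 -0.2739  0.15  ]
 [ 0.6017 -0.2855  0.15  ]
 [ 0.6895 -0.2556  0.15  ]
 [ 0.6806 -0.3034  0.15  ]]
-12.163058408973138 -12.802951472418066 -13.190608981106138 0.022095478913291045 0.04772135613890106
mouth mid [ 0.60702778 -0.26332435  0.15      ] cradle [ 0.63441591 -0.26914588  0.15      ]
(array([ 0.63497873, -0.27099026,  0.20196733]), [np.float64(0.00036276102929283977), np.float64(0.0012879111708389713), np.float64(0.0015965386085304654)])
(array([ 0.63434787, -0.27034705,  0.20402242]), [np.float64(0.0014192642547007966), np.float64(0.0014192642547008565)])
```

Run:
```python
from plan import *
s,p,y=pose();print(p)
rows(p,y,[(.6345,-.2695,.27,-12.5),(.6345,-.2695,.163,-12.5)],step=.03)
```

```text
[ 0.50305898 -0.26761964  0.32836479]
[[1.0, 0.0258, -0.005, 0.0117, 0.0021], [1.0, 0.0258, -0.0051, 0.0117, 0.0021], [1.0, 0.0258, -0.0052, 0.0117, 0.0021], [1.0, 0.0258, -0.0052, 0.0116, 0.0021], [1.0, 0.0257, -0.0053, 0.0117, 0.0021], [1.0, 0.0, 0.0, 0.0267, 0.0], [1.0, 0.0, 0.0, 0.0268, 0.0], [1.0, 0.0, 0.0, 0.0267, 0.0]]
[[1.0, 0.0, 0.0, 0.0268, 0.0]]
end [ 0.6345034  -0.26948045  0.16296479] -12.490554450239129
```

Call:
send_rows:
  increments:
    - [1, 0.026, -0.005, 0.012, 0.002]
    - [1, 0.026, -0.005, 0.012, 0.002]
    - [1, 0.026, -0.005, 0.012, 0.002]
    - [1, 0.026, -0.005, 0.012, 0.002]
    - [1, 0.026, -0.005, 0.011, 0.002]
    - [1, 0, 0, 0, 0]
    - [1, 0, 0, 0, 0]
    - [1, 0, 0, 0, 0]

```text
clock: 4.7
position: [0.6345, -0.2698, 0.2721]
ee_rot: [0.0, 0.994, -0.108, 0.0]
contact_force: [0.0, -0.4, 0.0]
width: 0.0854
```

Run:
```python
from plan import *
s,p,y=pose();print(p,np.degrees(y),s['qd'].round(4))
rows(p,y,[(.6345,-.2695,.163,-12.5)],step=.03)
```

```text
[ 0.63445866 -0.26979124  0.27208681] -12.444702102431075 [-0.002   0.0014 -0.0031  0.0017 -0.0018  0.0009]
[[1.0, -0.0, -0.0001, 0.0273, 0.0002], [1.0, -0.0, -0.0001, 0.0273, 0.0002], [1.0, -0.0, -0.0, 0.0272, 0.0002], [1.0, -0.0, -0.0001, 0.0273, 0.0002]]
end [ 0.63452339 -0.2694983   0.16298681] -12.490538726041542
```

Call:
send_rows:
  increments:
    - [1, 0, 0, 0.027, 0]
    - [1, 0, 0, 0.027, 0]
    - [1, 0, 0, 0.027, 0]
    - [1, 0, 0, 0.027, 0]
    - [1, 0, 0, 0, 0]
    - [1, 0, 0, 0, 0]
  squeeze: 60

```text
clock: 5.45
position: [0.6357, -0.2703, 0.1645]
ee_rot: [0.0, 0.994, -0.108, 0.001]
contact_force: [-0.6, 0.0, -0.7]
width: 0.0853
```

Run:
```python
from plan import *
s,p,y=pose();print(p,np.degrees(y),s['contact_force'])
cv2.imwrite('pics/w2.png',manip.get_image('wrist')[:,:,::-1])
```

```text
[ 0.6357363  -0.27034307  0.1645328 ] -12.446415549882804 [-0.63322659  0.02181835 -0.7098391 ]
```

View pics/w2.png

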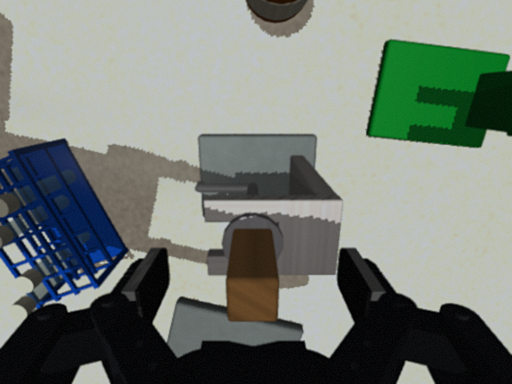

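The handle (252,275) sits midway between the pads. Closing.

Call:
send_rows:
  increments:
    - [0, 0, 0, 0, 0]
    - [0, 0, 0, 0, 0]
    - [0, 0, 0, 0, 0]
    - [0, 0, 0, 0, 0]
    - [0, 0, 0, 0, 0]
    - [0, 0, 0, 0, 0]
  squeeze: 90

```text
clock: 6.25
position: [0.6356, -0.27, 0.1632]
ee_rot: [0.0, 0.994, -0.108, 0.0]
contact_force: [0.8, 0.9, 2.3]
width: 0.0212
```

Run:
```python
from plan import *
s,p,y=pose();print(p,np.degrees(y),s['contact_force'],s['moment'],s['width'])
cv2.imwrite('pics/w3.png',manip.get_image('wrist')[:,:,::-1])
```

```text
[ 0.63555936 -0.26997247  0.16315072] -12.428871981261237 [0.84279193 0.86166812 2.30042904] [-0.03222517  0.01970585  0.05764767] 0.02115588931955304
```

View pics/w3.png

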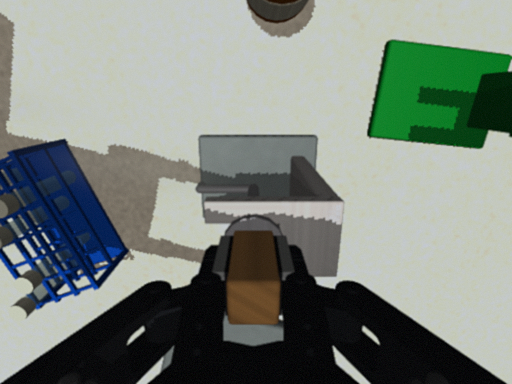

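Run:
```python
from plan import *
s,p,y=pose()
ex=np.array([np.cos(np.radians(78.7)),np.sin(np.radians(78.7))])
v=np.array([.547,.034])-.15*ex; print(v)
d=np.array([-np.cos(y),-np.sin(y)])*.065
a=p[:2]+d
rows(p,y,[(*p[:2],p[2]+.02,-12.43),(*a,p[2]+.025,-12.43),(*a,.32,-12.43),(*v,.32,-101.3)],grip=0,step=.03)
c=manip.calibration('wrist')['camera_from_world'];o=-c[:3,:3].T@c[:3,3];print('cam',o-p)
```

```text
[ 0.51760808 -0.1130922 ]
[[0, 0.0, -0.0, -0.02, -0.0], [0, -0.0217, 0.0, -0.0017, -0.0], [0, -0.0216, 0.0, -0.0016, -0.0], [0, -0.0217, 0.0, -0.0017, -0.0], [0, 0.0, 0.0, -0.0264, -0.0], [0, 0.0, 0.0, -0.0264, -0.0], [0, 0.0, 0.0, -0.0264, -0.0], [0, 0.0, 0.0, -0.0263, -0.0]]
[[0, 0.0, 0.0, -0.0264, -0.0], [0, -0.0084, -0.0128, 0.0, 0.1551], [0, -0.0103, -0.0113, 0.0, 0.1551], [0, -0.0119, -0.0096, 0.0, 0.1551], [0, -0.0132, -0.0077, 0.0, 0.1551], [0, -0.0143, -0.0055, 0.0, 0.1551], [0, -0.0149, -0.0033, 0.0, 0.1551], [0, -0.0153, -0.0009, 0.0, 0.1551]]
[[0, -0.0152, 0.0015, 0.0, 0.1551], [0, -0.0148, 0.0038, 0.0, 0.1551], [0, -0.014, 0.006, 0.0, 0.1551]]
end [ 0.51763431 -0.11314007  0.32001942] -101.2973276740616
cam [0.01766743 0.07777542 0.14130208]
```

Call:
send_rows:
  increments:
    - [0, 0, 0, -0.01, 0]
    - [0, 0, 0, -0.01, 0]
    - [0, 0, 0, 0, 0]
    - [0, -0.016, 0, -0.001, 0]
    - [0, -0.016, 0, -0.001, 0]
    - [0, -0.016, 0, -0.001, 0]
    - [0, -0.017, 0, -0.002, 0]
    - [0, 0, 0, 0, 0]

```text
clock: 7.3
position: [0.5707, -0.2556, 0.1883]
ee_rot: [-0.0, 0.994, -0.108, 0.0]
contact_force: [0.2, -0.2, -1.6]
width: 0.0211
```

Run:
```python
from plan import *
s,p,y=pose();print(s['clock'],p,np.degrees(y),s['contact_force'],s['width'])
cv2.imwrite('pics/s3.png',manip.get_image('scene')[150:310,150:330,::-1].repeat(3,0).repeat(3,1))
```

```text
7.3 [ 0.57071612 -0.25557915  0.18829728] -12.457519764402486 [ 0.17157625 -0.20496373 -1.61726989] 0.021056462600857688
```

View pics/s3.png

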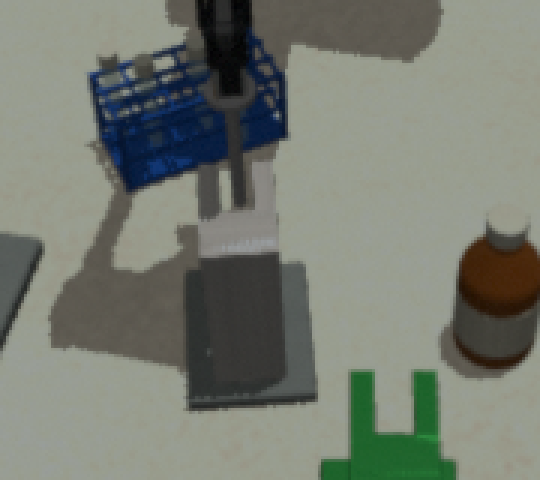

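The pole is out of the fork. The gripper, collar and shank (crop 230,100) are clear of the stand and the weight shows as -1.6 N. Moving on to the view pose.

Call:
send_rows:
  increments:
    - [0, 0, 0, -0.026, 0]
    - [0, 0, 0, -0.026, 0]
    - [0, 0, 0, -0.026, 0]
    - [0, 0, 0, -0.026, 0]
    - [0, 0, 0, -0.026, 0]
    - [0, -0.0084, -0.0128, 0, 0.155]
    - [0, -0.0103, -0.0113, 0, 0.155]
    - [0, -0.0119, -0.0096, 0, 0.155]

```text
clock: 8.35
position: [0.5561, -0.2129, 0.3178]
ee_rot: [-0.0, 0.942, -0.337, 0.0]
contact_force: [-0.1, -0.5, -0.9]
width: 0.0211
```

Call:
send_rows:
  increments:
    - [0, -0.0132, -0.0077, 0, 0.155]
    - [0, -0.0143, -0.0055, 0, 0.155]
    - [0, -0.015, -0.0033, 0, 0.155]
    - [0, -0.0153, -0.001, 0, 0.155]
    - [0, -0.0152, 0.0015, 0, 0.155]
    - [0, -0.0148, 0.0038, 0, 0.155]
    - [0, -0.014, 0.006, 0, 0.155]
    - [0, 0, 0, 0, 0]

```text
clock: 9.35
position: [0.5178, -0.1124, 0.3181]
ee_rot: [0.0, -0.636, 0.772, -0.0]
contact_force: [0.3, 0.6, -1.7]
width: 0.0212
```

Call:
send_rows:
  increments:
    - [0, 0, 0, 0, 0]
    - [0, 0, 0, 0, 0]
    - [0, 0, 0, 0, 0]

```text
clock: 9.72
position: [0.5176, -0.1134, 0.3177]
ee_rot: [-0.0, -0.634, 0.773, -0.0]
contact_force: [-0.1, 1.0, -1.1]
width: 0.021
```

Run:
```python
from plan import *
s,p,y=pose();print(s['clock'],p,np.degrees(y),s['contact_force'],s['qpos'])
np.save('c4.npy',manip.calibration('wrist')['camera_from_world'])
cv2.imwrite('pics/w4.png',manip.get_image('wrist')[:,:,::-1])
cv2.imwrite('pics/s4.png',manip.get_image('scene')[:,:,::-1])
```

```text
9.725 [ 0.51764537 -0.11344432  0.31766272] -101.23761386824648 [-0.12583981  0.95359356 -1.08782658] [-3.47069293e-01  1.70207247e-01  1.43592203e+00 -1.76721226e-05
  1.53546029e+00  1.41986102e+00]
```

View pics/w4.png

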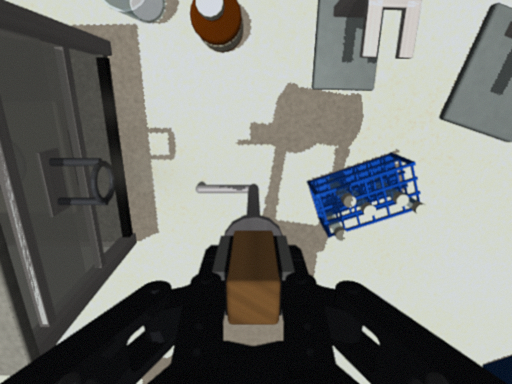

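View pics/s4.png

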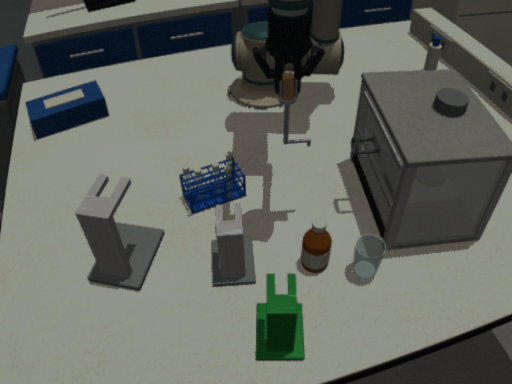

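Run:
```python
from plan import *
im=cv2.imread('pics/w4.png');k=4
a=cv2.resize(im[130:240,35:235],None,fx=k,fy=k,interpolation=cv2.INTER_CUBIC)
a=cv2.convertScaleAbs(a,alpha=1.5)
cv2.imwrite('pics/w4c.png',a)
b=cv2.imread('pics/s4.png')[85:195,270:400];cv2.imwrite('pics/s4c.png',cv2.convertScaleAbs(cv2.resize(b,None,fx=5,fy=5,interpolation=cv2.INTER_CUBIC),alpha=1.5))
s,p,y=pose()
ex=-np.array([np.cos(y),np.sin(y),0])
tip=p+.05*ex+[0,0,-.0132-.121]; el=p+.05*ex+[0,0,-.0132-.105]; root=p+[0,0,-.0132-.105]
for n in('wrist','scene'):
    print(n,proj(manip.calibration(n),[tip,el,root]))
```

```text
wrist [[202.05528525 183.63006982]
 [199.20509063 188.45867176]
 [253.19657605 188.45663616]]
scene [[309.04179218 145.78015434]
 [309.49326665 139.89731452]
 [286.16376918 141.58437125]]
```

View pics/w4c.png

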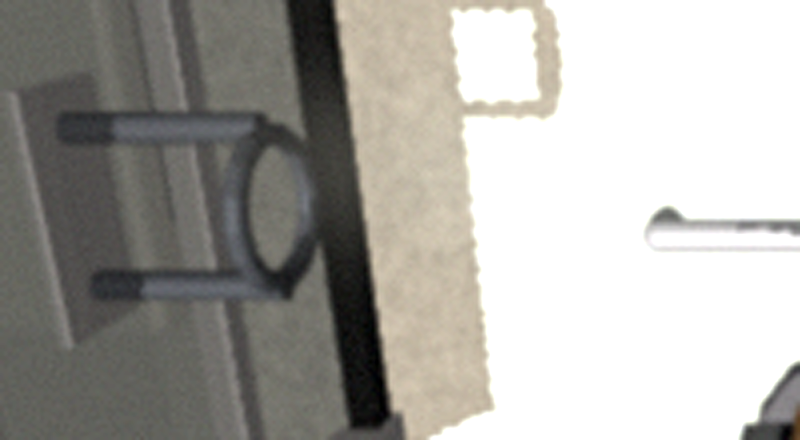

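View pics/s4c.png

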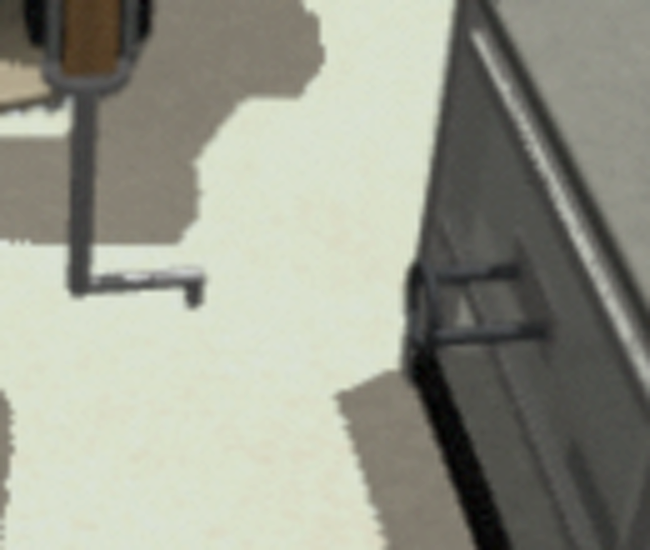

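```bash
cat > rf.py <<'E'
from plan import *
from ov import ringpts,box,draw
import sys
s_=manip.calibration('scene');t=manip.calibration('top');w=dict(manip.calibration('wrist'));w['camera_from_world']=np.load('c4.npy')
R=[ray(s_,(354.2,148.6)),ray(t,(153.8,207)),ray(w,(103.7,182.2))]
print(tri(R));print(tri([R[0],R[2]]));print(tri([R[1],R[2]]));print(tri(R[:2]))
c=np.array(list(map(float,sys.argv[1:4]))) if len(sys.argv)>3 else tri(R)[0]; deg=float(sys.argv[4]) if len(sys.argv)>4 else 78.7
th=np.radians(deg);ims=[]
for n,cal,f,o in [('w',w,'pics/w4.png',(45,140)),('s',s_,'pics/s4.png',(330,110)),('t',t,'pics/top0.png',(110,170))]:
    im=cv2.imread(f)[o[1]:o[1]+80,o[0]:o[0]+65];k=4
    im=cv2.convertScaleAbs(cv2.resize(im,None,fx=k,fy=k,interpolation=cv2.INTER_CUBIC),alpha=1.6)
    ex=np.array([np.cos(th),np.sin(th),0]);ey=np.array([-np.sin(th),np.cos(th),0])
    st=[np.array([c+s*.019*ey,c+s*.019*ey+.05*ex]) for s in(-1,1)]
    draw(im,cal,ringpts(*c,th)+st,np.array(o)-.4,k,(0,255,0));ims.append(im)
cv2.imwrite('pics/rf.png',cv2.hconcat(ims))
E
python3 rf.py
```

```text
(array([0.54587793, 0.03805353, 0.16641984]), [np.float64(0.0019222562701343578), np.float64(0.0009313979927752397), np.float64(0.001994733786536374)])
(array([0.54439327, 0.03907636, 0.16457102]), [np.float64(0.0017656051492402302), np.float64(0.0017656051492401575)])
(array([0.54600143, 0.0364117 , 0.1729735 ]), [np.float64(0.00020070962214112538), np.float64(0.0002007096221410322)])
(array([0.54650199, 0.03734663, 0.16577339]), [np.float64(0.001072192360024304), np.float64(0.0010721923600242778)])
```

View pics/rf.png

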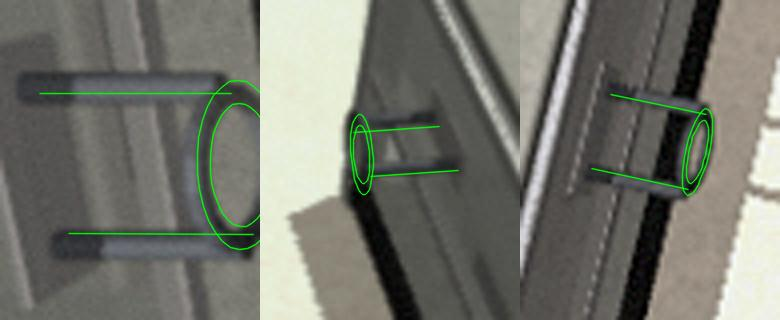

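```bash
sed -i "s/o\[0\]+65/o[0]+80/; s/(45,140)/(45,145)/;s/k=4/k=3.2/" rf.py; python3 rf.py .546 .036 .1745 78.7; cp pics/rf.png pics/rf2.png;  python3 rf.py .546 .034 .180 78.7
```

```text
(array([0.54587793, 0.03805353, 0.16641984]), [np.float64(0.0019222562701343578), np.float64(0.0009313979927752397), np.float64(0.001994733786536374)])
(array([0.54439327, 0.03907636, 0.16457102]), [np.float64(0.0017656051492402302), np.float64(0.0017656051492401575)])
(array([0.54600143, 0.0364117 , 0.1729735 ]), [np.float64(0.00020070962214112538), np.float64(0.0002007096221410322)])
(array([0.54650199, 0.03734663, 0.16577339]), [np.float64(0.001072192360024304), np.float64(0.0010721923600242778)])
(array([0.54587793, 0.03805353, 0.16641984]), [np.float64(0.0019222562701343578), np.float64(0.0009313979927752397), np.float64(0.001994733786536374)])
(array([0.54439327, 0.03907636, 0.16457102]), [np.float64(0.0017656051492402302), np.float64(0.0017656051492401575)])
(array([0.54600143, 0.0364117 , 0.1729735 ]), [np.float64(0.00020070962214112538), np.float64(0.0002007096221410322)])
(array([0.54650199, 0.03734663, 0.16577339]), [np.float64(0.001072192360024304), np.float64(0.0010721923600242778)])
```

View pics/rf2.png

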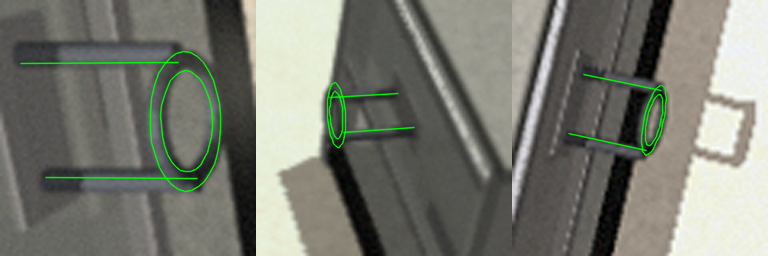

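View pics/rf.png

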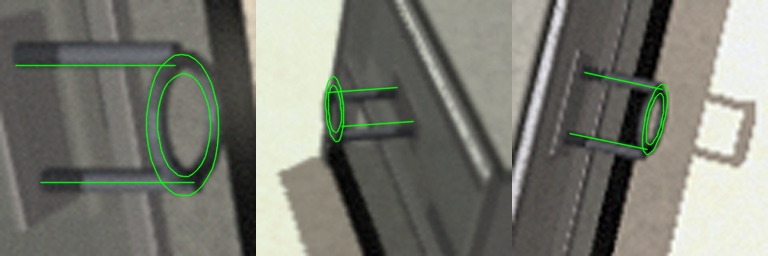

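Run:
```python
from plan import *
s,p,y=pose()
ex=np.array([np.cos(np.radians(78.7)),np.sin(np.radians(78.7))])
v=np.array([.547,.036])-.085*ex; print(v)
rows(p,y,[(*v,.2977,-101.3)],grip=0,step=.02)
```

```text
[ 0.53034458 -0.04735225]
[[0, -0.0168, 0.0001, 0.005, 0.0002], [0, -0.0168, 0.0001, 0.005, 0.0002], [0, -0.0168, 0.0, 0.005, 0.0002], [0, -0.0167, 0.0001, 0.005, 0.0002]]
end [ 0.53032208 -0.04739551  0.29767817] -101.2892210039041
```

Call:
send_rows:
  increments:
    - [0, -0.017, 0, 0.005, 0]
    - [0, -0.017, 0, 0.005, 0]
    - [0, -0.017, 0, 0.005, 0]
    - [0, -0.016, 0, 0.005, 0.001]
    - [0, 0, 0, 0, 0]
    - [0, 0, 0, 0, 0]
    - [0, 0, 0, 0, 0]

```text
clock: 10.7
position: [0.5306, -0.0477, 0.298]
ee_rot: [0.0, -0.634, 0.773, -0.0]
contact_force: [1.0, 0.4, -1.5]
width: 0.021
```

Run:
```python
from plan import *
s,p,y=pose();print(s['clock'],p,np.degrees(y),s['contact_force'])
np.save('c5.npy',manip.calibration('wrist')['camera_from_world'])
w=manip.get_image('wrist')[:,:,::-1];sc=manip.get_image('scene')[:,:,::-1];t=manip.get_image('top')[:,:,::-1]
for n,i in(('w5',w),('s5',sc),('t5',t)): cv2.imwrite(f'pics/{n}.png',i)
r=lambda a,k:cv2.convertScaleAbs(cv2.resize(a,None,fx=k,fy=k,interpolation=cv2.INTER_CUBIC),alpha=1.5)
cv2.imwrite('pics/x5.png',cv2.hconcat([r(w[120:240,50:220],2.4),r(sc[105:185,310:400],3.6)]))
cv2.imwrite('pics/y5.png',r(t[150:250,100:220],5))
```

```text
10.7 [ 0.53057319 -0.04774741  0.29801712] -101.3320354832878 [ 1.03481291  0.39844347 -1.48355831]
```

View pics/x5.png

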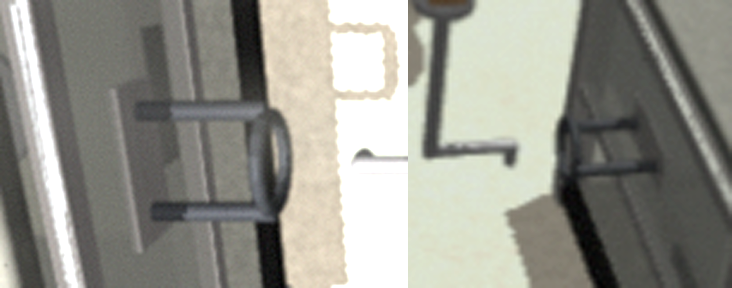

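View pics/y5.png

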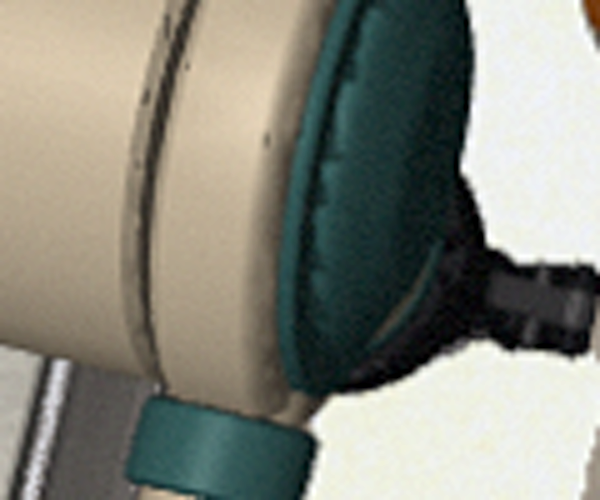

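```bash
python3 - <<'E'
from plan import *
s=manip.calibration('scene');w=manip.calibration('wrist');_,p,y=pose()
for z in (.170,.1735,.177): print(z,proj(s,[.547,.036,z]),proj(w,[.547,.036,z]))
ex=-np.array([np.cos(y),np.sin(y),0])
el=p+.05*ex+[0,0,-.0132-.105]
print(proj(s,el),proj(w,el))
E
python3 - <<'E'
import cv2
w=cv2.imread('pics/w5.png');sc=cv2.imread('pics/s5.png')
r=lambda a,k:cv2.convertScaleAbs(cv2.resize(a,None,fx=k,fy=k,interpolation=cv2.INTER_CUBIC),alpha=2)
cv2.imwrite('pics/x6.png',cv2.hconcat([r(w[155:220,130:185],6),r(sc[125:190,340:395],6)]))
E
```

```text
0.17 [[354.4729924  147.26489599]] [[164.21954156 185.80526083]]
0.1735 [[354.67481745 146.01950376]] [[163.15997342 186.86158213]]
0.177 [[354.87733625 144.7683963 ]] [[162.07491232 187.94344127]]
[[339.24309422 144.95501062]] [[199.23727392 188.51489624]]
```

View pics/x6.png

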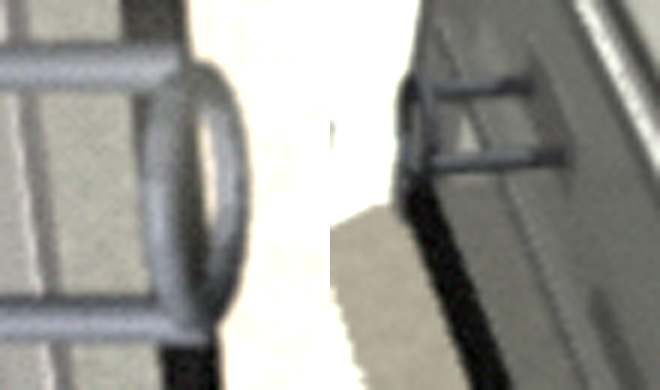

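Both views agree with the ring at (0.547, 0.036, 0.1735), and the hook is aligned with it. Inserting slowly.

Call:
send_rows:
  increments:
    - [0, -0.01, 0, 0, 0]
    - [0, -0.01, 0, 0, 0]
    - [0, -0.01, 0, 0, 0]
    - [0, -0.005, 0, 0, 0]
    - [0, 0, 0, 0, 0]

```text
clock: 11.48
position: [0.5374, -0.0124, 0.2978]
ee_rot: [-0.0, -0.634, 0.773, -0.0]
contact_force: [-0.2, 0.2, -1.3]
width: 0.021
```

Call:
send_rows:
  increments:
    - [0, -0.005, 0, 0, 0]
    - [0, -0.005, 0, 0, 0]
    - [0, -0.005, 0, 0, 0]
    - [0, -0.005, 0, 0, 0]
    - [0, 0, 0, 0, 0]
    - [0, 0, 0, 0, 0]

```text
clock: 12.22
position: [0.5412, 0.0067, 0.2978]
ee_rot: [-0.0, -0.634, 0.773, -0.0]
contact_force: [-0.5, 0.1, -1.5]
width: 0.0211
```

Run:
```python
from plan import *
s,p,y=pose();print(s['clock'],p,np.degrees(y),s['contact_force'])
w=manip.get_image('wrist')[:,:,::-1];sc=manip.get_image('scene')[:,:,::-1]
cv2.imwrite('pics/w7.png',w);cv2.imwrite('pics/s7.png',sc)
r=lambda a,k:cv2.convertScaleAbs(cv2.resize(a,None,fx=k,fy=k,interpolation=cv2.INTER_CUBIC),alpha=1.7)
cv2.imwrite('pics/x7.png',cv2.hconcat([r(w[130:250,130:290],2.5),r(sc[105:205,310:400],3)]))
```

```text
12.225 [0.54122851 0.0066636  0.29777224] -101.29446007793699 [-0.45853079  0.05003789 -1.50842955]
```

View pics/x7.png

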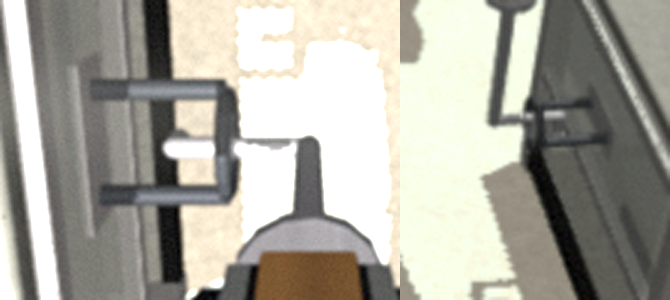

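The hook is through the ring: the tip shows beyond the bar at crop (180,145). Now lowering onto the bar and pulling.

Call:
send_rows:
  increments:
    - [0, 0, 0, 0.005, 0]
    - [0, 0, 0, 0.005, 0]
    - [0, 0, 0, 0.005, 0]
    - [0, 0, 0, 0.003, 0]
    - [0, 0, 0, 0.003, 0]
    - [0, 0, 0, 0.003, 0]
    - [0, 0, 0, 0.003, 0]
    - [0, 0, 0, 0, 0]
  squeeze: 110

```text
clock: 13.32
position: [0.5412, 0.0066, 0.2708]
ee_rot: [0.0, -0.634, 0.773, -0.0]
contact_force: [-0.8, -0.3, 1.9]
width: 0.0209
```

Call:
send_rows:
  increments:
    - [0, 0, 0, 0.004, 0]
    - [0, 0, 0, 0.004, 0]
    - [0, 0, 0, 0.004, 0]
    - [0, 0, 0, 0.004, 0]
    - [0, 0, 0, 0.004, 0]
    - [0, 0, 0, 0.004, 0]
    - [0, 0, 0, 0.004, 0]
    - [0, 0, 0, 0.004, 0]

```text
clock: 14.32
position: [0.5413, 0.0067, 0.2385]
ee_rot: [0.0, -0.634, 0.773, -0.0]
contact_force: [-1.3, -1.0, 4.1]
width: 0.0211
```

Call:
send_rows:
  increments:
    - [0, 0, 0, 0.004, 0]
    - [0, 0, 0, 0.004, 0]
    - [0, 0, 0, 0.004, 0]
    - [0, 0, 0, 0.004, 0]
    - [0, 0, 0, 0, 0]

```text
clock: 14.95
position: [0.5412, 0.0067, 0.2221]
ee_rot: [-0.0, -0.634, 0.773, 0.0]
contact_force: [0.0, -1.0, 1.5]
width: 0.0208
```

Run:
```python
from plan import *
s,p,y=pose();print(s['clock'],p,np.degrees(y),s['contact_force'],s['moment'],s['width'])
w=manip.get_image('wrist')[:,:,::-1];sc=manip.get_image('scene')[:,:,::-1]
r=lambda a,k:cv2.convertScaleAbs(cv2.resize(a,None,fx=k,fy=k,interpolation=cv2.INTER_CUBIC),alpha=1.7)
cv2.imwrite('pics/x8.png',cv2.hconcat([r(w[130:250,130:290],2.5),r(sc[105:205,310:400],3)]))
cv2.imwrite('pics/s8.png',sc)
```

```text
14.95 [0.54115252 0.00669913 0.22212785] -101.303255175324 [ 0.04273646 -1.04136822  1.45915669] [-0.16308026  0.14013951 -0.00733147] 0.020774998074954122
```

View pics/x8.png

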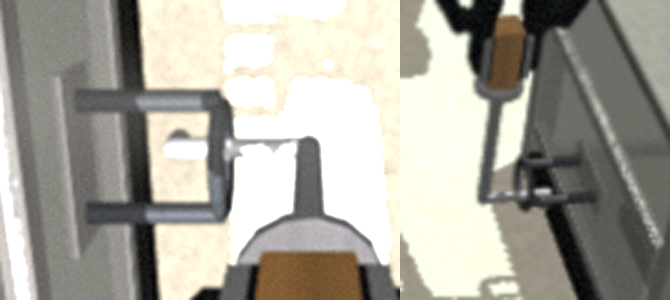

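View pics/s8.png

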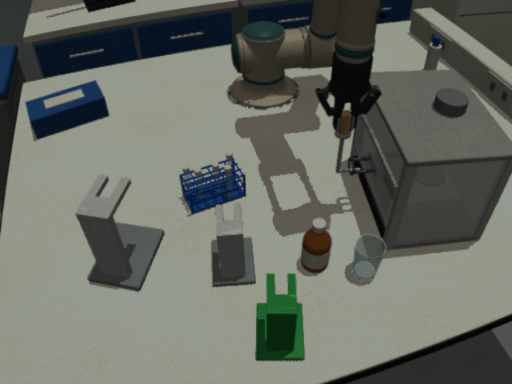

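Call:
send_rows:
  increments:
    - [0, 0, 0, 0.002, 0]
    - [0, 0, 0, 0.002, 0]
    - [0, 0, 0, 0.002, 0]
    - [0, 0, 0, 0.002, 0]
    - [0, 0, 0, 0.002, 0]
    - [0, 0, 0, 0.001, 0]
    - [0, 0, 0, 0.001, 0]

```text
clock: 15.92
position: [0.5412, 0.0067, 0.2107]
ee_rot: [0.0, -0.634, 0.773, 0.0]
contact_force: [-1.2, -0.3, 3.8]
width: 0.0209
```

Call:
send_rows:
  increments:
    - [0, 0, 0, 0.001, 0]
    - [0, 0, 0, 0.001, 0]
    - [0, 0, 0, 0.001, 0]
    - [0, 0, 0, 0.001, 0]

```text
clock: 16.42
position: [0.5413, 0.0067, 0.2067]
ee_rot: [0.0, -0.634, 0.773, 0.0]
contact_force: [-1.0, -1.2, 4.6]
width: 0.0206
```

Call:
send_rows:
  increments:
    - [0, 0, 0, 0.0008, 0]
    - [0, 0, 0, 0.0008, 0]
    - [0, 0, 0, 0.0008, 0]

```text
clock: 16.8
position: [0.5412, 0.0067, 0.2044]
ee_rot: [0.0, -0.634, 0.773, 0.0]
contact_force: [-1.2, -1.2, 4.0]
width: 0.0207
```

Call:
send_rows:
  increments:
    - [0, 0, 0, 0.0005, 0]
    - [0, 0, 0, 0.0005, 0]
    - [0, 0, 0, 0.0003, 0]

```text
clock: 17.18
position: [0.5412, 0.0067, 0.2031]
ee_rot: [0.0, -0.634, 0.773, 0.0]
contact_force: [-1.4, -0.2, 4.2]
width: 0.0208
```

Call:
send_rows:
  increments:
    - [0, 0, 0, 0.0005, 0]
    - [0, 0, 0, 0.0005, 0]

```text
clock: 17.42
position: [0.5413, 0.0067, 0.2021]
ee_rot: [0.0, -0.634, 0.773, -0.0]
contact_force: [-1.3, 0.0, 3.5]
width: 0.0209
```

Call:
send_rows:
  increments:
    - [0, 0, 0, 0.0005, 0]
    - [0, 0, 0, 0.0005, 0]

```text
clock: 17.68
position: [0.5413, 0.0067, 0.2011]
ee_rot: [0.0, -0.634, 0.773, 0.0]
contact_force: [-1.0, -0.9, 3.9]
width: 0.0211
```

Call:
send_rows:
  increments:
    - [0, 0, 0, 0.0005, 0]
    - [0, 0, 0, 0.0005, 0]

```text
clock: 17.92
position: [0.5413, 0.0067, 0.2001]
ee_rot: [0.0, -0.634, 0.773, 0.0]
contact_force: [-0.6, -0.6, 3.7]
width: 0.0206
```

Call:
send_rows:
  increments:
    - [0, 0, 0, 0.0005, 0]
    - [0, 0, 0, 0.0003, 0]

```text
clock: 18.18
position: [0.5413, 0.0067, 0.1996]
ee_rot: [0.0, -0.634, 0.773, -0.0]
contact_force: [-2.3, -0.2, 6.1]
width: 0.0205
```

Call:
send_rows:
  increments:
    - [0, 0, 0, 0.0003, 0]

```text
clock: 18.3
position: [0.5414, 0.0067, 0.1995]
ee_rot: [0.0, -0.634, 0.773, -0.0]
contact_force: [-2.3, -1.4, 7.9]
width: 0.0209
```

Call:
send_rows:
  increments:
    - [0, 0, 0, 0.0003, 0]

```text
clock: 18.42
position: [0.5414, 0.0066, 0.1995]
ee_rot: [0.0, -0.634, 0.773, -0.0]
contact_force: [-2.8, -0.6, 8.9]
width: 0.0208
```

Call:
send_rows:
  increments:
    - [0, 0, 0, 0.0004, 0]
    - [0, 0, 0, 0, 0]

```text
clock: 18.68
position: [0.5414, 0.0066, 0.1994]
ee_rot: [0.0, -0.634, 0.773, -0.0]
contact_force: [-1.8, -0.3, 9.9]
width: 0.0205
```

Call:
send_rows:
  increments:
    - [0, 0, 0, 0.0004, 0]
    - [0, 0, 0, 0, 0]

```text
clock: 18.92
position: [0.5414, 0.0066, 0.1994]
ee_rot: [0.0, -0.634, 0.773, -0.001]
contact_force: [-2.1, -1.9, 11.0]
width: 0.0209
```

Call:
send_rows:
  increments:
    - [0, 0, 0, 0.0005, 0]
    - [0, 0, 0, 0, 0]

```text
clock: 19.18
position: [0.5415, 0.0066, 0.1994]
ee_rot: [0.001, -0.634, 0.773, -0.001]
contact_force: [-2.8, -1.2, 13.5]
width: 0.0207
```

Call:
send_rows:
  increments:
    - [0, 0, 0, 0.0003, 0]
    - [0, 0, 0, 0, 0]

```text
clock: 19.42
position: [0.5415, 0.0066, 0.1993]
ee_rot: [0.001, -0.634, 0.773, -0.001]
contact_force: [-3.6, -1.9, 14.2]
width: 0.0209
```

Call:
send_rows:
  increments:
    - [0, 0, 0, 0, 0]
    - [0, 0, 0, 0, 0]
    - [0, 0, 0, 0, 0]
    - [0, 0, 0, 0, 0]

```text
clock: 19.92
position: [0.5415, 0.0065, 0.1993]
ee_rot: [0.001, -0.634, 0.773, -0.001]
contact_force: [-3.4, -1.9, 14.8]
width: 0.0207
```

Call:
send_rows:
  increments:
    - [0, 0, 0, 0, 0]
    - [0, 0, 0, 0, 0]
    - [0, 0, 0, 0, 0]
    - [0, 0, 0, 0, 0]
    - [0, 0, 0, 0, 0]
    - [0, 0, 0, 0, 0]

```text
clock: 20.68
position: [0.5415, 0.0066, 0.1993]
ee_rot: [0.001, -0.634, 0.773, -0.001]
contact_force: [-2.9, -2.5, 14.4]
width: 0.021
```

Run:
```python
from plan import *
s,p,y=pose();print(s['clock'],p,s['ee_rot'],np.degrees(y),s['contact_force'],s['moment'])
w=manip.get_image('wrist')[:,:,::-1];sc=manip.get_image('scene')[:,:,::-1]
r=lambda a,k:cv2.convertScaleAbs(cv2.resize(a,None,fx=k,fy=k,interpolation=cv2.INTER_CUBIC),alpha=1.7)
cv2.imwrite('pics/x9.png',cv2.hconcat([r(w[130:250,130:290],2.5),r(sc[105:205,310:400],3)]))
```

```text
20.675 [0.54154192 0.00655727 0.19929882] [ 7.05275088e-04 -6.34124517e-01  7.73230213e-01 -7.97929237e-04] -101.28977838734197 [-2.91526639 -2.499204   14.40683357] [0.02906639 0.91430129 0.12296137]
```

View pics/x9.png

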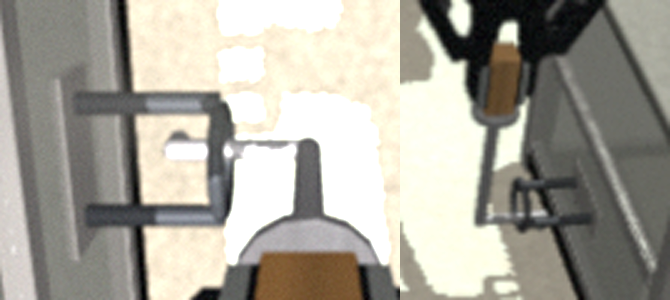

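Held at about 16 N (14.4 N plus the pole's 1.5 N weight) for over a second, with the sash motionless. Now unloading and lifting the hook to mid-ring.

Call:
send_rows:
  increments:
    - [0, 0, 0, -0.001, 0]
    - [0, 0, 0, -0.0015, 0]
    - [0, 0, 0, -0.002, 0]
    - [0, 0, 0, -0.004, 0]
    - [0, 0, 0, -0.004, 0]
    - [0, 0, 0, -0.004, 0]
    - [0, 0, 0, -0.0035, 0]
    - [0, 0, 0, 0, 0]

```text
clock: 21.78
position: [0.5415, 0.0067, 0.2175]
ee_rot: [0.0, -0.634, 0.773, -0.0]
contact_force: [-0.1, 0.1, -1.5]
width: 0.0209
```

Call:
send_rows:
  increments:
    - [0, 0, 0, 0, 0]
    - [0, 0, 0, 0, 0]

```text
clock: 22.02
position: [0.5411, 0.0067, 0.2169]
ee_rot: [-0.0, -0.634, 0.773, 0.0]
contact_force: [0.4, -0.2, -1.6]
width: 0.0209
```

Run:
```python
from plan import *
s,p,y=pose();print(s['clock'],p,np.degrees(y),s['contact_force'],s['moment'])
w=manip.get_image('wrist')[:,:,::-1];sc=manip.get_image('scene')[:,:,::-1]
cv2.imwrite('pics/w10.png',w);cv2.imwrite('pics/s10.png',sc)
r=lambda a,k:cv2.convertScaleAbs(cv2.resize(a,None,fx=k,fy=k,interpolation=cv2.INTER_CUBIC),alpha=1.7)
cv2.imwrite('pics/x10.png',cv2.hconcat([r(w[130:250,130:290],2.5),r(sc[115:195,320:400],3.75)]))
wc=manip.calibration('wrist');c=manip.calibration('scene')
ex=-np.array([np.cos(y),np.sin(y),0])
for d in (-.105,-.121): print(proj(c,p+.05*ex+[0,0,-.0132+d]),proj(wc,p+.05*ex+[0,0,-.0132+d]))
print(proj(c,p+[0,0,-.0132-.105]),proj(wc,p+[0,0,-.0132-.105]))
print('ring',proj(c,[.547,.036,.093]),proj(wc,[.547,.036,.093]))
```

```text
22.025 [0.54111908 0.00672028 0.21693882] -101.2984952142423 [ 0.3766788  -0.16716815 -1.56744642] [-0.03157217 -0.01857243  0.05450074]
[[358.98851751 170.75976249]] [[199.21618967 188.47427089]]
[[358.0541737  175.87893273]] [[202.06552664 183.64258578]]
[[337.836628   172.40192696]] [[253.20209728 188.47217877]]
ring [[350.20539966 173.27616825]] [[221.57005827 186.64687919]]
```

View pics/x10.png

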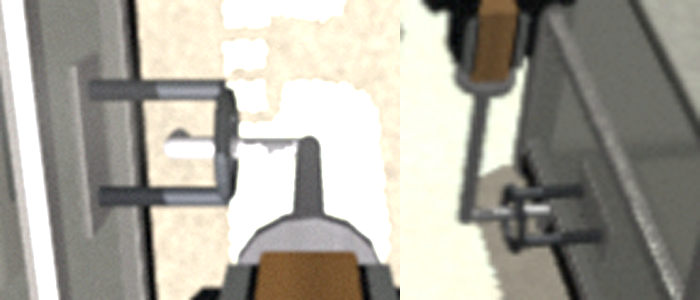

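Call:
send_rows:
  increments:
    - [0, 0.005, 0, 0, 0]
    - [0, 0.006, 0, 0, 0]
    - [0, 0.006, 0, 0, 0]
    - [0, 0.006, 0, 0, 0]
    - [0, 0.006, 0, 0, 0]
    - [0, 0.006, 0, 0, 0]

```text
clock: 22.88
position: [0.5343, -0.0281, 0.2171]
ee_rot: [0.0, -0.634, 0.773, 0.0]
contact_force: [0.8, 0.1, -1.8]
width: 0.0208
```

Call:
send_rows:
  increments:
    - [0, 0.01, 0, 0, 0]
    - [0, 0.015, 0, 0, 0]
    - [0, 0.02, 0, 0, 0]
    - [0, 0.02, 0, 0, 0]
    - [0, 0.01, 0, 0, 0]
    - [0, 0, 0, 0, 0]
    - [0, 0, 0, 0, 0]

```text
clock: 23.75
position: [0.5197, -0.1008, 0.2171]
ee_rot: [0.0, -0.634, 0.773, 0.0]
contact_force: [0.1, 1.0, -1.3]
width: 0.0211
```

Run:
```python
from plan import *
s,p,y=pose();print(s['clock'],p,np.degrees(y),s['contact_force'],s['width'])
sc=manip.get_image('scene')[:,:,::-1];cv2.imwrite('pics/s11.png',sc)
# pre-slot: 65mm out of cradle at TCP (.6356,-.270,.1632), yaw -12.43
f=np.array([.6356,-.270]);d=np.array([-np.cos(np.radians(-12.43)),-np.sin(np.radians(-12.43))])
a=f+.065*d;print(a)
rows(p,y,[(*p[:2],.32,-101.3),(*a,.32,-12.43),(*a,.20,-12.43)],grip=0,step=.03)
```

```text
23.75 [ 0.5197001  -0.10083547  0.21706767] -101.29955553074404 [ 0.10996354  1.04380877 -1.30300403] 0.021069082227190672
[ 0.57212362 -0.25600897]
[[0, -0.0, 0.0, -0.0257, 0.0], [0, -0.0, 0.0, -0.0257, 0.0], [0, -0.0, 0.0, -0.0258, 0.0], [0, -0.0, 0.0, -0.0257, 0.0], [0, 0.0142, -0.0082, -0.0, -0.1551], [0, 0.0153, -0.0059, -0.0, -0.1551], [0, 0.016, -0.0035, -0.0, -0.1551], [0, 0.0163, -0.0009, -0.0, -0.1551]]
[[0, 0.0163, 0.0016, -0.0, -0.1551], [0, 0.0159, 0.0041, -0.0, -0.1551], [0, 0.015, 0.0065, -0.0, -0.1551], [0, 0.0139, 0.0087, -0.0, -0.1551], [0, 0.0123, 0.0108, -0.0, -0.1551], [0, 0.0105, 0.0125, -0.0, -0.1551], [0, 0.0, 0.0, 0.03, -0.0], [0, 0.0, 0.0, 0.03, -0.0]]
[[0, 0.0, 0.0, 0.03, -0.0], [0, 0.0, 0.0001, 0.03, -0.0]]
end [ 0.57209396 -0.2560532   0.19996767] -12.433801505953348
```

View pics/s11.png

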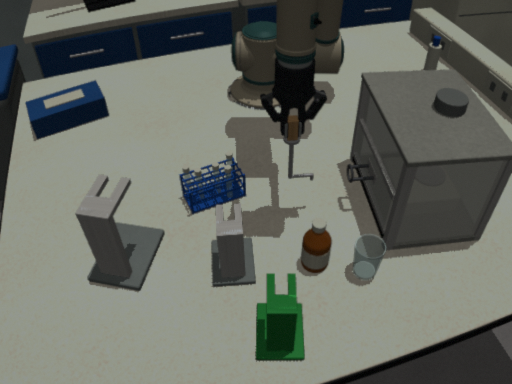

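Unhooked: the hook is clear at (310,177) and the ring stays low at (357,173). Returning to the stand.

Call:
send_rows:
  increments:
    - [0, 0, 0, -0.026, 0]
    - [0, 0, 0, -0.026, 0]
    - [0, 0, 0, -0.026, 0]
    - [0, 0, 0, -0.025, 0]
    - [0, 0.0142, -0.0082, 0, -0.155]
    - [0, 0.0153, -0.006, 0, -0.155]
    - [0, 0.016, -0.0035, 0, -0.155]
    - [0, 0.0163, -0.001, 0, -0.155]

```text
clock: 24.8
position: [0.5412, -0.1629, 0.3201]
ee_rot: [-0.0, 0.841, -0.54, -0.0]
contact_force: [-0.3, -0.2, -1.6]
width: 0.0209
```

Call:
send_rows:
  increments:
    - [0, 0.0163, 0.0016, 0, -0.155]
    - [0, 0.016, 0.004, 0, -0.155]
    - [0, 0.015, 0.0065, 0, -0.155]
    - [0, 0.0139, 0.0087, 0, -0.155]
    - [0, 0.0123, 0.0108, 0, -0.155]
    - [0, 0.0105, 0.0125, 0, -0.155]
    - [0, 0, 0, 0, 0]
    - [0, 0, 0, 0, 0]

```text
clock: 25.8
position: [0.5723, -0.2553, 0.3199]
ee_rot: [-0.001, 0.994, -0.109, -0.0]
contact_force: [-0.4, 0.3, -1.5]
width: 0.0209
```

Call:
send_rows:
  increments:
    - [0, 0, 0, 0.03, 0]
    - [0, 0, 0, 0.03, 0]
    - [0, 0, 0, 0.03, 0]
    - [0, 0, 0, 0.03, 0]
    - [0, 0, 0, 0, 0]
    - [0, 0, 0, 0, 0]
    - [0, 0, 0, 0, 0]

```text
clock: 26.68
position: [0.5733, -0.2566, 0.202]
ee_rot: [0.001, 0.994, -0.109, 0.002]
contact_force: [0.5, 0.2, -2.0]
width: 0.0208
```

Run:
```python
from plan import *
s,p,y=pose();print(s['clock'],p,np.degrees(y),s['contact_force'],s['width'])
cv2.imwrite('pics/w12.png',manip.get_image('wrist')[:,:,::-1])
f=np.array([.6356,-.270]);d=np.array([-np.cos(np.radians(-12.43)),-np.sin(np.radians(-12.43))])
rows(p,y,[(*(f+.065*d),.186,-12.43),(*f,.186,-12.43)],grip=0,step=.015)
```

```text
26.675 [ 0.5733311  -0.25662001  0.20202214] -12.496394962519597 [ 0.49275109  0.21132187 -1.9911618 ] 0.02079430553558595
[[0, -0.0007, -0.0002, 0.008, -0.0006], [0, -0.0006, -0.0001, 0.008, -0.0006], [0, 0.013, -0.0, 0.0, 0.0], [0, 0.013, -0.0, 0.0, 0.0], [0, 0.013, -0.0, 0.0, 0.0], [0, 0.013, -0.0, 0.0, 0.0], [0, 0.013, -0.0, 0.0, 0.0]]
end [ 0.63560363 -0.27003458  0.18602214] -12.4276400271039
```

View pics/w12.png

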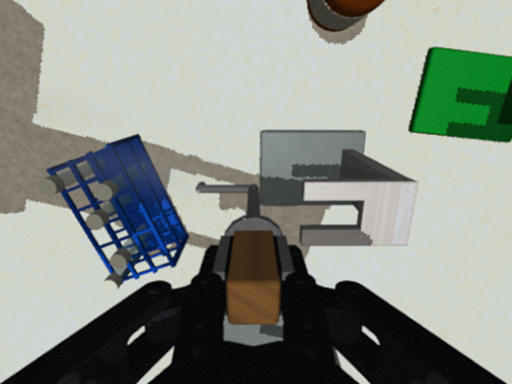

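Call:
send_rows:
  increments:
    - [0, 0, 0, 0.008, 0]
    - [0, 0, 0, 0.008, 0]
    - [0, 0, 0, 0, 0]
    - [0, 0.013, 0, 0, 0]
    - [0, 0.013, 0, 0, 0]
    - [0, 0.013, 0, 0, 0]

```text
clock: 27.48
position: [0.6119, -0.2652, 0.1842]
ee_rot: [0.0, 0.994, -0.109, 0.0]
contact_force: [0.9, -0.3, -2.3]
width: 0.021
```

Call:
send_rows:
  increments:
    - [0, 0.012, 0, 0, 0]
    - [0, 0.012, 0, 0, 0]
    - [0, 0, 0, 0, 0]
    - [0, 0, 0, 0, 0]
    - [0, 0, 0, 0, 0]

```text
clock: 28.1
position: [0.6334, -0.2698, 0.1842]
ee_rot: [-0.0, 0.994, -0.109, -0.0]
contact_force: [-0.5, -0.4, -2.2]
width: 0.0207
```

Run:
```python
from plan import *
s,p,y=pose();print(s['clock'],p,np.degrees(y),s['contact_force'],s['width'])
w=manip.get_image('wrist')[:,:,::-1];t=manip.get_image('top')[:,:,::-1]
r=lambda a,k:cv2.convertScaleAbs(cv2.resize(a,None,fx=k,fy=k,interpolation=cv2.INTER_CUBIC),alpha=1.3)
cv2.imwrite('pics/x13.png',r(w[120:280,160:360],3.5))
rows(p,y,[(.6356,-.270,.186,-12.43)],grip=0)
```

```text
28.1 [ 0.63342441 -0.26983175  0.18417417] -12.49768623706666 [-0.5272517  -0.43901436 -2.22204887] 0.020676652731574978
[[0, 0.0022, -0.0003, -0.0018, -0.0012]]
end [ 0.6356372  -0.27001494  0.18597417] -12.42893130165096
```

View pics/x13.png

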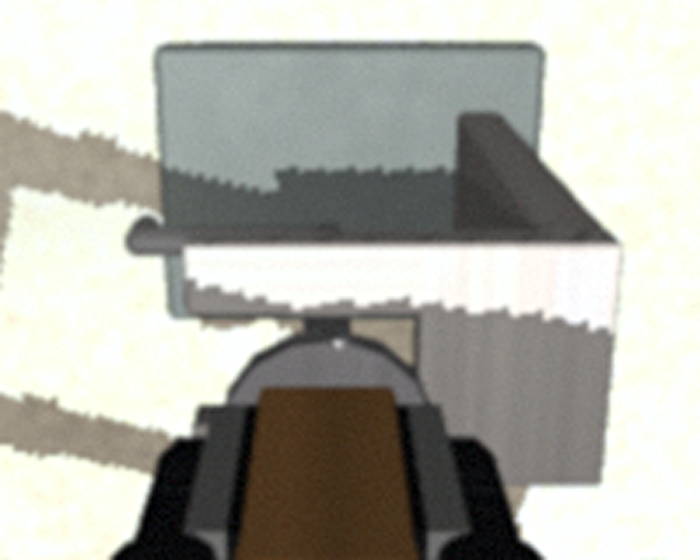

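The shank (crop 325,325) is in the slot. Moving in 2 mm more and lowering until the collar is felt.

Call:
send_rows:
  increments:
    - [0, 0.002, 0, 0, 0]
    - [0, 0, 0, 0.005, 0]
    - [0, 0, 0, 0.005, 0]
    - [0, 0, 0, 0.005, 0]
    - [0, 0, 0, 0.003, 0]
    - [0, 0, 0, 0.001, 0]
    - [0, 0, 0, 0, 0]

```text
clock: 29.08
position: [0.6359, -0.2704, 0.1651]
ee_rot: [-0.0, 0.994, -0.109, 0.0]
contact_force: [0.1, 1.2, -0.5]
width: 0.0208
```

Call:
send_rows:
  increments:
    - [0, 0, 0, 0.0005, 0]
    - [0, 0, 0, 0.0005, 0]
    - [0, 0, 0, 0, 0]

```text
clock: 29.45
position: [0.6358, -0.2704, 0.1641]
ee_rot: [-0.0, 0.994, -0.109, 0.0]
contact_force: [0.1, 0.0, -1.9]
width: 0.0208
```

Call:
send_rows:
  increments:
    - [0, 0, 0, 0.0005, 0]
    - [0, 0, 0, 0.0005, 0]
    - [0, 0, 0, 0, 0]

```text
clock: 29.82
position: [0.6358, -0.2704, 0.1632]
ee_rot: [-0.0, 0.994, -0.109, 0.0]
contact_force: [-0.4, 0.1, 0.3]
width: 0.0211
```

Call:
send_rows:
  increments:
    - [0, 0, 0, 0.0005, 0]
    - [0, 0, 0, 0, 0]

```text
clock: 30.08
position: [0.6359, -0.2704, 0.1632]
ee_rot: [0.0, 0.994, -0.109, 0.0]
contact_force: [-1.2, -0.2, 2.6]
width: 0.0213
```

Seated at the original height of 0.1632. Releasing and lifting off.

Call:
send_rows:
  increments:
    - [0.3, 0, 0, 0, 0]
    - [0.6, 0, 0, 0, 0]
    - [1, 0, 0, 0, 0]
    - [1, 0, 0, 0, 0]
    - [1, 0, 0, 0, 0]
    - [1, 0, 0, 0, 0]

```text
clock: 30.82
position: [0.6359, -0.2704, 0.1626]
ee_rot: [-0.0, 0.994, -0.109, 0.0]
contact_force: [0.6, 0.4, -0.1]
width: 0.0854
```

Call:
send_rows:
  increments:
    - [1, 0, 0, -0.01, 0]
    - [1, 0, 0, -0.025, 0]
    - [1, 0, 0, -0.035, 0]
    - [1, 0, 0, -0.04, 0]
    - [1, 0, 0, -0.04, 0]
    - [1, -0.04, 0, -0.02, 0]
    - [1, -0.04, 0, 0, 0]
    - [1, -0.04, 0, 0, 0]

```text
clock: 31.82
position: [0.5177, -0.2442, 0.3339]
ee_rot: [0.0, 0.994, -0.109, 0.001]
contact_force: [0.1, -0.1, 0.4]
width: 0.0857
```

Call:
send_rows:
  increments:
    - [1, -0.03, 0, 0, 0]
    - [1, 0, 0, 0, 0]
    - [1, 0, 0, 0, 0]
    - [1, 0, 0, 0, 0]

```text
clock: 32.33
position: [0.4904, -0.2383, 0.3324]
ee_rot: [-0.0, 0.994, -0.109, 0.0]
contact_force: [-0.0, -0.7, 0.4]
width: 0.0851
```

Run:
```python
from plan import *
s,p,y=pose();print(s['clock'],p,s['contact_force'],s['width'])
for n in('wrist','scene','top'): cv2.imwrite(f'pics/{n}14.png',manip.get_image(n)[:,:,::-1])
a=cv2.imread('pics/wrist14.png');b=cv2.imread('pics/scene14.png')
r=lambda a,k:cv2.convertScaleAbs(cv2.resize(a,None,fx=k,fy=k,interpolation=cv2.INTER_CUBIC),alpha=1.4)
cv2.imwrite('pics/x14.png',cv2.hconcat([r(a[90:190,290:440],2.7),r(b[130:220,310:430],3)]))
print(proj(manip.calibration('wrist'),[.6350,-.2700,.206]))
print('ring low',proj(manip.calibration('scene'),[.547,.036,.093]))
```

```text
32.325 [ 0.49040711 -0.23829689  0.33243575] [-0.02218765 -0.7128936   0.36307566] 0.08506486188474231
[[407.3863532  185.48483247]]
ring low [[350.20539966 173.27616825]]
```

View pics/x14.png

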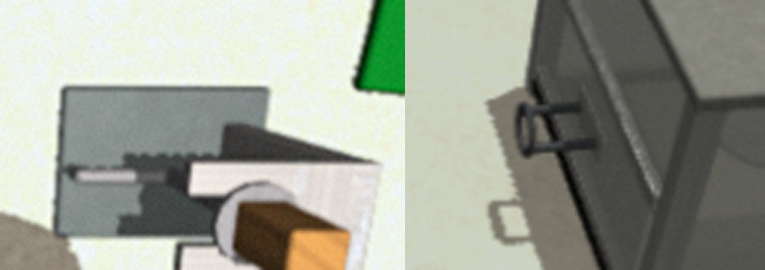

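View pics/scene14.png

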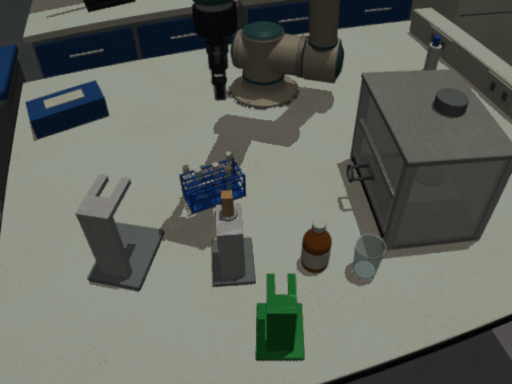

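Run:
```python
from rig import manip
import cv2
a=cv2.imread('pics/scene0.png').astype(int);b=cv2.imread('pics/scene14.png').astype(int)
d=abs(a-b).max(2)
for n,(x0,y0,x1,y1) in dict(handle=(215,185,245,235),bottle=(298,215,335,275),beaker=(350,230,388,282)).items(): print(n,d[y0:y1,x0:x1].mean())
print(manip.sign_off())
```

```text
handle 6.534
bottle 4.629279279279279
beaker 4.7667004048583
the job is handed in; nothing more can be done
None
```

The job is done and handed in: the sash is shut on its seal and the pole is hanging back in the fork of the small grey stand. It took about 33 s of the 72 s allowed. Sign-off reports no verdict, so the checks below are my own readings.

- **Pole and hook:** I took the pole from the small grey stand and put the hook through the ring. The ring was at z ≈ 0.1735, about 21 mm lower than the fully raised height, so the sash was already partly down at the start.
- **Closing the sash:** I pulled it down with about 4–6 N until the seal stopped it. I then held about 16–17 N (gripper reading plus the pole's weight) for over a second, and the sash did not move.
- **Sash position:** The tool height and the last scene picture both put the ring at about 0.093–0.094 m. That gives a joint value of about 0.101–0.102, above the 0.0975 needed. I worked this out from the tool and the pictures; the joint itself can't be read.
- **Pole back in the fork:** The collar touched down at the original gripper height (0.1632), within about 1 mm sideways of where I gripped it. After release, the wrist picture showed it in the slot with the hook out of the mouth.
- **Glassware and rack:** Before-and-after pictures show the bottle and beaker in place within image noise. I checked the rack by eye only.
- **Disagreements:** My first ring height (0.167) was wrong because the dark sill blended with the ring. A closer wrist view and a model overlay corrected it before I inserted the hook.

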